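# Ready the catering station: mills upright on the mat, menu boards under the arm

## Task

Get this corner of the catering bench ready for service. Raise every pepper mill that is lying on the bench onto its square foot, pivoting it up by its ball knob with the foot kept on or just above the bench, and leave all the mills standing upright on the rubber mat. Slide every loose wooden menu board lengthways, centred and straight, under the weighted arm of the steel holder until it meets the back stop, piling them flat one on another, and leave the jar, cup, bowl and can where they are.

Things in the scene. Friction and masses are not known exactly. Their poses are not given: they have to be found in the camera images.
- mill1_knob (a point): centre of the 42 mm steel ball knob at the top end of a pepper mill. x axis: along the mill from foot to knob (up when it stands). Lying, the axis is level, 21 mm above the bench. Firmly gripped by the ball, the mill turns with the hand. Two or three mills are present; absent ones read None.
- mill1_foot (a point): centre of the underside of the same mill's square foot (steel, 42 x 42 x 14 mm), on the mill's axis, 149 mm from the knob's centre; axes as for the knob. While handled it must stay less than 70 mm above the bench
- mill1_mid (a point): the same mill's centre, on its axis, 85 mm from the underside of the foot; x axis from foot to knob. The mill is 170 mm long, about 250 g: square foot, dark wooden body 32 mm in diameter tapering to a 22 mm neck, ball knob
- mill2_knob (a point): centre of the 42 mm steel ball knob at the top end of a pepper mill. x axis: along the mill from foot to knob (up when it stands). Lying, the axis is level, 21 mm above the bench. Firmly gripped by the ball, the mill turns with the hand. Two or three mills are present; absent ones read None.
- mill2_foot (a point): centre of the underside of the same mill's square foot (steel, 42 x 42 x 14 mm), on the mill's axis, 149 mm from the knob's centre; axes as for the knob. While handled it must stay less than 70 mm above the bench
- mill2_mid (a point): the same mill's centre, on its axis, 85 mm from the underside of the foot; x axis from foot to knob. The mill is 170 mm long, about 250 g: square foot, dark wooden body 32 mm in diameter tapering to a 22 mm neck, ball knob
- mill3_knob (a point): centre of the 42 mm steel ball knob at the top end of a pepper mill. x axis: along the mill from foot to knob (up when it stands). Lying, the axis is level, 21 mm above the bench. Firmly gripped by the ball, the mill turns with the hand. Two or three mills are present; absent ones read None.
- mill3_foot (a point): centre of the underside of the same mill's square foot (steel, 42 x 42 x 14 mm), on the mill's axis, 149 mm from the knob's centre; axes as for the knob. While handled it must stay less than 70 mm above the bench
- mill3_mid (a point): the same mill's centre, on its axis, 85 mm from the underside of the foot; x axis from foot to knob. The mill is 170 mm long, about 250 g: square foot, dark wooden body 32 mm in diameter tapering to a 22 mm neck, ball knob
- mat_top (a point): centre of the top face of the black rubber service mat, fixed to the bench, 95 mm (its x) by 280 mm (its y) and 3 mm thick; z up
- holder_seat (a point): point on the holder's steel base plate (plate 190 x 100 mm, top 4 mm above the bench, fixed) under the centre of a fully inserted board. Boards go in along the holder's +x (y across, z up); the plate reaches 85 mm behind (-x) this point. No side walls; nothing on it is higher than 60 mm above the bench
- holder_stop (a point): middle of the face of the holder's back stop that a board's leading end meets, 65 mm ahead (+x) of the seat point; the stop is 28 mm high above the plate; axes as for the seat
- flap_bar (a point): centre of the round pressing bar (16 mm diameter, 34 mm wide) of the weighted arm, 2 mm above the plate when empty. In front of it (-x) a 30 mm wide lead-in lip slopes up at 28 degrees; its tip is 44 mm before the bar and 20 mm above the plate or more, so a board pushed in low along +x lifts the arm by itself, against a few newtons
- flap (a joint): angle of the holder's weighted arm, rad: 0 = down and empty, growing as it rises about its pivot 85 mm beyond the pressing bar (about 0.07 on one board, 0.17 on two, 0.27 on three)
- board1_mid (a point): centre (half-way through the thickness) of a flat light-wood menu board 130 mm (its x) by 50 mm (its y) by 8 mm thick, about 50 g, with a paper face; either end may go in first. At the start it lies on the bench, its centre 4 mm up. Two or three boards are present; absent ones read None
- board2_mid (a point): centre (half-way through the thickness) of a flat light-wood menu board 130 mm (its x) by 50 mm (its y) by 8 mm thick, about 50 g, with a paper face; either end may go in first. At the start it lies on the bench, its centre 4 mm up. Two or three boards are present; absent ones read None
- board3_mid (a point): centre (half-way through the thickness) of a flat light-wood menu board 130 mm (its x) by 50 mm (its y) by 8 mm thick, about 50 g, with a paper face; either end may go in first. At the start it lies on the bench, its centre 4 mm up. Two or three boards are present; absent ones read None
- jar: closed jar 48 mm diameter, 70 mm high, a bystander; origin at the centre of its underside
- cup: white cup 72 mm diameter, 80 mm high, a bystander; origin at the centre of its underside
- bowl: steel bowl 100 mm diameter, 45 mm high, a bystander; origin at the centre of its underside
- can: steel can 66 mm diameter, 100 mm high, a bystander; origin at the centre of its underside
Things that resemble listed ones, but are neither listed nor needed, are in the scene too. Leave any blue look-alike of the part that bears mill3_knob alone. What is shaped like the part that bears mill2_knob but turquoise is not meant.

How it is judged:
At the end, for the whole second after the job is handed in: Every mill stands upright within 0.1 rad, its foot centre 2.5 mm or more inside the mat's edges, within 6 mm of its face. Every board lies flat under the arm, centre within 15 mm of the seat point along and across, straight within 0.2 rad. The arm is raised above 0.045 rad (angle between each of mill1_mid, mill2_mid, mill3_mid's own x axis and vertical below 0.1 rad and x of mill1_foot in the frame of mat_top between -0.045 and 0.045 m and y of mill1_foot in the frame of mat_top between -0.135 and 0.135 m and z of each of mill1_foot, mill2_foot, mill3_foot in the frame of mat_top below 0.006 m and x of mill2_foot in the frame of mat_top between -0.045 and 0.045 m and y of mill2_foot in the frame of mat_top between -0.135 and 0.135 m and x of mill3_foot in the frame of mat_top between -0.045 and 0.045 m and y of mill3_foot in the frame of mat_top between -0.135 and 0.135 m and x of board1_mid in the frame of holder_seat between -0.015 and 0.015 m and y of board1_mid in the frame of holder_seat between -0.015 and 0.015 m and z of each of board1_mid, board2_mid, board3_mid in the frame of holder_seat below 0.03 m and angle between the x axis of each of board1_mid, board2_mid, board3_mid and the x axis of holder_seat, either way round below 0.2 rad and angle between each of board1_mid, board2_mid, board3_mid's own z axis and vertical below 0.12 rad and x of board2_mid in the frame of holder_seat between -0.015 and 0.015 m and y of board2_mid in the frame of holder_seat between -0.015 and 0.015 m and x of board3_mid in the frame of holder_seat between -0.015 and 0.015 m and y of board3_mid in the frame of holder_seat between -0.015 and 0.015 m and value of joint flap above 0.045 rad); the robot touches nothing.
It fails at once if a mill's foot is lifted more than 70 mm off the bench (height (world z) of any of mill1_foot, mill2_foot, mill3_foot above 0.07 m).
It fails at once if the jar, cup, bowl or can is moved by more than 30 mm (distance of any of jar, cup, bowl, can from where it was at the start of the episode above 0.03 m).
Of mill1, mill2, mill3 only 2 to 3 are there at a start; the rules pass over those that are not, and their reading is None.
Of board1, board2, board3 only 2 to 3 are there at a start; the rules pass over those that are not, and their reading is None.
At some moment in a run one of board1, board2, board3 may be knocked a few centimetres aside while the robot is not near it.
Once in a run the grip may slacken for a moment while it holds something.
It also fails if it takes over 210 s, if anything falls off the work surface, if the arm or the gripper's body presses on something with over 40 N, if the wrist force passes 120 N, or if a joint passes its speed limit or range.

## Robot

A 7-joint arm with a two-finger parallel gripper is mounted at the origin on the work surface. World frame = base frame: x ahead of the robot, y to its left, z up, the work surface at z = 0. Lengths are in m, angles in rad, forces in N, time in s.
With the tool pointing down it reaches from about 0.4 to 0.875 m from the base axis. Payload 19.3 kg.
Tool frame: the origin (TCP) lies midway between the tips of the shut fingers; the grasp point (between the pads) lies 19 mm behind it; z points along the fingers, y is the line along which they close (so a half turn about z gives the same grasp; the last joint's range is limited). The gripper opens to 85 mm and grips with 20 to 120 N. Pads are 22 mm wide; open, the fingers measure 114 mm over their backs; the gripper's body (76 mm by 85 mm) begins 54 mm behind the grasp point. The pads swing forward as they close: fully open they stand 13 mm farther back than shut.
Start: joints at [1.214, 0.521, -0.036, 1.599, 0.021, 1.021, -0.113], TCP at [0.177, -0.599, 0.204] pointing down, gripper open.
Joint ranges: [-2.91, 2.91], [-0.3, 2.13], [-1.5, 1.42], [0.17, 2.43], [-1.26, 4.41], [0.16, 1.93], [-2.52, 2.52]. Speed limits (rad/s): [1.89, 1.89, 2.39, 2.39, 3.01, 3.01, 3.01].

## Interface

Orientations are given as a rotation vector (axis times angle).
In Python, from workcell import state, capture, sign_off gives the robot as it stands.
- The arm moves only by the tool arm_command, never from a script. Its argument "plan" is a list of rows, each a list of 3 entries, a list of its own where there are three numbers: the shift along the tool's x, y, z in m, then the turn, a rotation vector about the tool's x, y, z in degrees, then the opening, from 0 (shut) to 1 (fully open). In form: [[[tx, ty, tz], [rx, ry, rz], hand], ...]. A call has 1 to 10 rows; each row shifts and turns the commanded pose from where the row before left it, along the tool's axes as they then stand; what a row does not reach is not made up. A row lasts 1/12 s, in which the tool goes at most 41.7 mm and 7.16 degrees, less where a joint would pass 70% of its speed; a pose out of reach is approached as far as the arm can. A call with a gripper value outside its range is refused whole. The fingers move at their own pace and stop on an object; the grip force is fixed at half the most. Time passes only in rows, so rows that do not move let the fingers close. It gives the time, the measured TCP pose, the force, the opening and the grip force at its end, in the units of the state.
- state(): the state, without advancing time (a new reading comes with each control period).
- capture(name): name is "scene" or "top" or "wrist"; returns a dict with "pixels" (420x560x3 uint8, red, green, blue), "intrinsics" (3x3 intrinsics, pixels), "origin" and "attitude" of the camera in the world; the wrist camera has in their place "hand_eye" (4x4, takes a point from camera to tool coordinates, whose origin is the TCP and whose axes are the flange's). Camera axes: x right, y down, z forward; pixel columns grow to the right and rows downward; lengths in m; the calibration is good to about 2 mm. The wrist camera is an equidistant fisheye: a pixel r from the principal point sees the ray r / f radians off the axis. A picture is of the moment at which its call begins: read the wrist's pose just before it. There is no depth.
- sign_off(): hands the job in; it is judged then, once.
The state is a dict: "time": time; "joints": joint angles; "dq": joint speeds; "joint_efforts": joint torques, N m; "eef_pos": TCP position; "orientation": TCP orientation; "wrist_force": force on the tool from outside, world axes, zero at the start; "wrist_torque": the same for the moment, N m; "opening": finger opening in m; "grasp_force": force on a finger pad.
Only numpy, scipy, OpenCV 4.12 (cv2) and the standard library are available. Lean on these libraries where they do the work, as an engineer would, in place of code of your own. Each camera call takes 0.05 s, during which the arm holds its last target. There are 200 camera calls.

## Working session

There is one attempt and no reset: what is moved stays moved. The work goes in short steps, Python scripts to look and compute and a tool call to move; the robot and the scene stay as the last step left them, time stands still between calls to the robot, and variables do not carry over. Pictures are saved under pics/ and viewed, at most 14 in all, crops included, and the job is handed in when it is done.

Besides the shell and the picture viewer there is one more tool, called as name([rows], argument=value, ...), one row to a line, values as JSON. arm_command: Moves the arm, as the interface text tells. Its arguments: {"type":"object","properties":{"plan":{"type":"array","items":{"type":"array"}}},"required":["plan"]}

```bash
ls; mkdir -p pics
python3 - <<'E'
from workcell import state,capture
import cv2
s=state();print(s)
for n in("scene","top"):
    c=capture(n);cv2.imwrite(f"pics/{n}0.png",c["pixels"][:,:,::-1]);print(n,c["intrinsics"],c["origin"],c["attitude"])
c=capture("wrist");print(c["intrinsics"],c["hand_eye"])
E
```

```text
pics
{'time': 0.0, 'joints': array([ 1.21379124,  0.52203747, -0.03632802,  1.60001176,  0.02119261,
        1.02113359, -0.11279074]), 'dq': array([-1.95309383e-04,  1.37621714e-04,  8.04274829e-05, -4.66828981e-05,
       -5.53090378e-04,  1.02799823e-03,  5.97643496e-04]), 'joint_efforts': array([ 2.42937545e-03, -9.27130580e+01,  1.98120967e+00, -3.69937384e+01,
        1.78061100e-02,  8.17249616e-03,  3.33112098e-05]), 'eef_pos': array([ 0.17665869, -0.59910848,  0.2036098 ]), 'orientation': array([-3.10817992e+00, -4.48795262e-01,  3.96124876e-04]), 'wrist_force': array([ 0.47164726,  0.98135863, -0.50574327]), 'wrist_torque': array([-0.00318653, -0.0324236 , -0.00800206]), 'grasp_force': 0.0, 'opening': 0.08554616470778}
scene [[388.72979826   0.         272.40631168]
 [  0.         388.72979826 206.16192933]
 [  0.           0.           1.        ]] [1.38010265 0.19307125 0.66715273] [-1.45079344 -1.86755548  0.96136303]
top [[514.73127623   0.         275.58507527]
 [  0.         514.73127623 203.85129051]
 [  0.           0.           1.        ]] [0.25133664 0.00380298 1.60143719] [-2.16778868  2.12834428 -0.18177699]
[[325.1922621    0.         279.54002799]
 [  0.         325.1922621  209.75741206]
 [  0.           0.           1.        ]] [[-5.29822764e-04 -9.50985145e-01 -3.09236112e-01  7.87776169e-02]
 [ 9.99999785e-01 -3.84067285e-04 -5.32215873e-04 -2.00263508e-04]
 [ 3.87361915e-04 -3.09236328e-01  9.50985144e-01 -1.69446500e-01]
 [ 0.00000000e+00  0.00000000e+00  0.00000000e+00  1.00000000e+00]]
```

View pics/scene0.png

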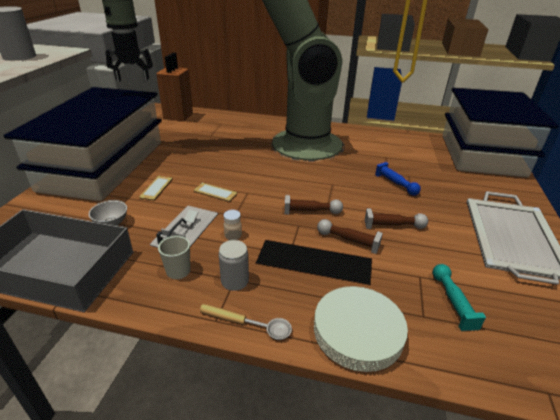

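View pics/top0.png

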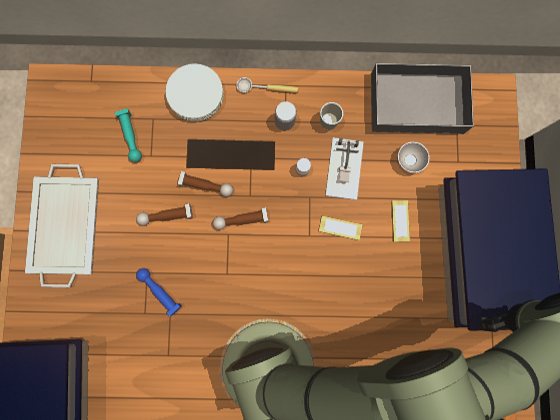

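The views show three dark mills, two boards, the mat and the holder. In the top image the mills' knobs are near (227,190), (143,219) and (219,223). The boards are near (341,228) and (401,221), the mat at (231,154), and the holder at (345,168). The blue and turquoise mills are decoys. I'll zoom in on the top view.

```bash
cat > h.py <<'E'
import numpy as np,cv2
from scipy.spatial.transform import Rotation as R
from workcell import state,capture
def pix2w(c,uv,z):
    K=c["intrinsics"];d=np.array([(uv[0]-K[0,2])/K[0,0],(uv[1]-K[1,2])/K[1,1],1])
    d=R.from_rotvec(c["attitude"]).as_matrix()@d;o=np.array(c["origin"]);return o+d*(z-o[2])/d[2]
def wpose():
    s=state();return np.array(s["eef_pos"]),R.from_rotvec(s["orientation"]).as_matrix()
def wpix2w(c,pose,uv,z):
    K=c["intrinsics"];v=np.array([uv[0]-K[0,2],uv[1]-K[1,2]]);r=np.hypot(*v);th=r/K[0,0]
    d=np.r_[np.sin(th)*v/max(r,1e-9),np.cos(th)];H=np.array(c["hand_eye"])
    p,M=pose;o=p+M@H[:3,3];d=M@H[:3,:3]@d;return o+d*(z-o[2])/d[2]
def w2wpix(c,pose,P):
    K=c["intrinsics"];H=np.array(c["hand_eye"]);p,M=pose
    q=H[:3,:3].T@(M.T@(np.array(P)-p)-H[:3,3]);r=np.hypot(q[0],q[1]);th=np.arctan2(r,q[2])
    return K[:2,2]+K[0,0]*th*q[:2]/r
E
python3 - <<'E'
from h import *
c=capture("top");im=c["pixels"][:,:,::-1].copy()
cv2.imwrite("pics/z1.png",cv2.resize(im[130:240,130:290],None,fx=5,fy=5,interpolation=2))
cv2.imwrite("pics/z2.png",cv2.resize(im[130:250,290:430],None,fx=5,fy=5,interpolation=2))
hsv=cv2.cvtColor(im,cv2.COLOR_BGR2HSV)
# mat
m=(hsv[...,2]<45).astype(np.uint8)
m[:, :180]=0;m[:,280:]=0;m[:135]=0;m[172:]=0
ct=max(cv2.findContours(m,0,2)[0],key=cv2.contourArea)
w=np.array([pix2w(c,p[0],.003)[:2] for p in ct]);r=cv2.minAreaRect((w*1000).astype(np.float32));print("mat",r)
# boards
y=cv2.inRange(hsv,(15,0,150),(40,255,255));y[:,:312]=0;y[:,415:]=0;y[:195]=0;y[245:]=0
for ct in cv2.findContours(y,0,2)[0]:
    if cv2.contourArea(ct)<300: continue
    w=np.array([pix2w(c,p[0],.008)[:2] for p in ct]);print("board",cv2.minAreaRect((w*1000).astype(np.float32)))
E
```

```text
mat ((611.4151000976562, -7.910520553588867), (0.0, 0.0), 0.0)
board ((427.965576171875, -221.07981872558594), (131.20944213867188, 52.72694778442383), 78.63985443115234)
board ((452.66766357421875, -410.50079345703125), (132.33351135253906, 50.58012008666992), 1.2608184814453125)
```

View pics/z1.png

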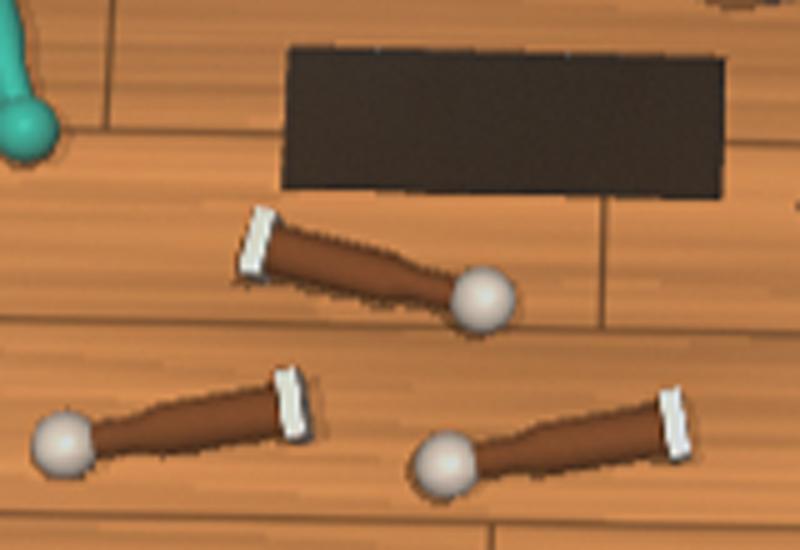

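View pics/z2.png

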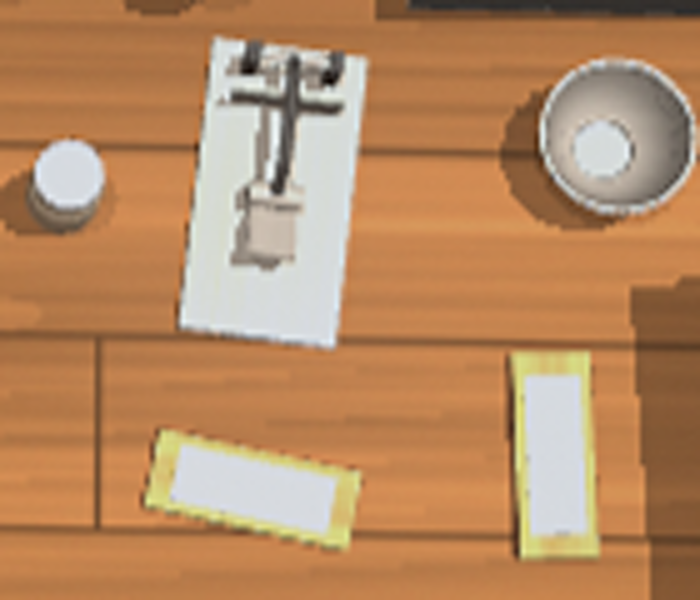

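Run:
```python
from h import *
c=capture("top")
f=lambda p,o,z:pix2w(c,((p[0]+.5)/5-.5+o[0],(p[1]+.5)/5-.5+o[1]),z)[:2]
a=(130,130);b=(290,130)
mat=np.array([f(p,a,.003) for p in[(289,47),(724,57),(721,198),(282,187)]]);print("mat",mat.mean(0).round(3),mat.round(3).tolist())
for n,k,ft in(("A",(483,299),(247,241)),("B",(64,443),(302,404)),("C",(446,464),(684,424))):
    K=f(k,a,.021);F=f(ft,a,.021);d=K-F;L=np.hypot(*d);print(n,"knob",K.round(3),"foot",(K-d/L*.149).round(3),L.round(3),"yaw",np.degrees(np.arctan2(d[1],d[0])).round(1))
h=np.array([f(p,b,.004) for p in[(213,37),(368,57),(335,347),(179,326)]]);
fr=(h[2]+h[3])/2;bk=(h[0]+h[1])/2;d=bk-fr;print("holder len",np.hypot(*d),"wid",np.hypot(*(h[0]-h[1])),"yaw",np.degrees(np.arctan2(d[1],d[0])));d/=np.hypot(*d)
print("front",fr.round(4),"seat",(h.mean(0)-d*.01).round(4))
print("bar~",f((287,190),b,.03),f((268,190),b,.02))
for n,p,z in(("jar",(68,175),.07),("bowl",(618,137),.045)):print(n,f(p,b,z))
for n,p,z in(("can",(286,108),.1),("cup",(332,109),.08)):print(n,pix2w(c,p,z))
```

```text
mat [0.657 0.129] [[0.704, 0.267], [0.703, -0.011], [0.611, -0.01], [0.612, 0.268]]
A knob [0.539 0.137] foot [0.572 0.282] 0.152 yaw -102.9
B knob [0.444 0.392] foot [0.471 0.245] 0.148 yaw 100.6
C knob [0.435 0.156] foot [0.463 0.01 ] 0.149 yaw 100.7
holder len 0.19028813805744504 wid 0.1003256504401515 yaw -6.642952531807262
front [ 0.5257 -0.224 ] seat [ 0.6102 -0.2338]
bar~ [ 0.61462935 -0.23930195] [ 0.61669128 -0.22884943]
jar [ 0.61195755 -0.09926699]
bowl [ 0.64929597 -0.44400349]
can [ 0.78006141 -0.04333537  0.1       ]
cup [ 0.78713215 -0.18596135  0.08      ]
```

```bash
cat >> h.py <<'E'
def frame(z,y):
    z=np.array(z,float);z/=np.linalg.norm(z);y=np.array(y,float);y-=z*(y@z);y/=np.linalg.norm(y)
    return np.column_stack([np.cross(y,z),y,z])
def plan(wps,start=None,hand=1,mm=.03,deg=4.5):
    """wps: (pos,R) list; constant-row twist between each, printed"""
    from math import ceil
    p,M=start or wpose()
    for P,Q in wps:
        w=R.from_matrix(M.T@Q).as_rotvec();n=max(1,ceil(np.linalg.norm(np.subtract(P,p))/mm),ceil(np.degrees(np.linalg.norm(w))/deg))
        dw=R.from_rotvec(w/n).as_matrix()
        # constant tool shift v: sum M dw^k v = P-p
        S=sum(M@np.linalg.matrix_power(dw,k) for k in range(n))
        v=np.linalg.solve(S,np.subtract(P,p))
        print(n,"x",(v*1000).round(2),"mm",np.degrees(w/n).round(2),"deg")
        for k in range(n): p=p+M@v.round(5);M=M@R.from_rotvec(np.radians(np.degrees(w/n).round(2))).as_matrix()
E
python3 - <<'E'
from h import *
k=np.array([.539,.137,.021]);yaw=np.radians(-102.9);a=np.array([np.cos(yaw),np.sin(yaw),0])
d=(-a-[0,0,1])/2**.5;Q=frame(d,[.975,-.223,0])
p,M=wpose()
plan([((p[0]+.05,p[1],.34),M),((.45,-.33,.34),M),(k-d*.13+[0,0,.06],Q),(k-d*.07,Q)])
E
```

```text
5 x [  9.59   2.81 -27.22] mm [0. 0. 0.] deg
12 x [ 2.420e+01 -1.626e+01  1.000e-02] mm [0. 0. 0.] deg
17 x [ 14.6  -11.99  17.46] mm [ 1.4   2.39 -3.38] deg
4 x [-10.64   0.08  25.61] mm [-0.01 -0.01  0.01] deg
```

arm_command([
  [[0.0096,0.0028,-0.0272],[0,0,0],1],
  [[0.0096,0.0028,-0.0272],[0,0,0],1],
  [[0.0096,0.0028,-0.0272],[0,0,0],1],
  [[0.0096,0.0028,-0.0272],[0,0,0],1],
  [[0.0096,0.0028,-0.0272],[0,0,0],1],
])

```text
time: 0.67
eef_pos: [0.2272, -0.5991, 0.3416]
orientation: [-3.109, -0.449, -0.0]
wrist_force: [0.6, 0.4, 0.2]
opening: 0.0857
grasp_force: 0.0
```

arm_command([
  [[0.029,-0.0195,0],[0,0,0],1],
  [[0.029,-0.0195,0],[0,0,0],1],
  [[0.029,-0.0195,0],[0,0,0],1],
  [[0.029,-0.0195,0],[0,0,0],1],
  [[0.029,-0.0195,0],[0,0,0],1],
  [[0.029,-0.0195,0],[0,0,0],1],
  [[0.029,-0.0195,0],[0,0,0],1],
  [[0.029,-0.0195,0],[0,0,0],1],
  [[0.029,-0.0195,0],[0,0,0],1],
  [[0.029,-0.0195,0],[0,0,0],1],
])

```text
time: 1.5
eef_pos: [0.4505, -0.3288, 0.3403]
orientation: [3.109, 0.449, 0.0]
wrist_force: [1.0, -1.0, -0.4]
opening: 0.085
grasp_force: 0.0
```

arm_command([
  [[0.0146,-0.012,0.0175],[1.4,2.39,-3.38],1],
  [[0.0146,-0.012,0.0175],[1.4,2.39,-3.38],1],
  [[0.0146,-0.012,0.0175],[1.4,2.39,-3.38],1],
  [[0.0146,-0.012,0.0175],[1.4,2.39,-3.38],1],
  [[0.0146,-0.012,0.0175],[1.4,2.39,-3.38],1],
  [[0.0146,-0.012,0.0175],[1.4,2.39,-3.38],1],
  [[0.0146,-0.012,0.0175],[1.4,2.39,-3.38],1],
  [[0.0146,-0.012,0.0175],[1.4,2.39,-3.38],1],
])

```text
time: 2.17
eef_pos: [0.5184, -0.174, 0.2265]
orientation: [-2.661, -1.074, -0.438]
wrist_force: [1.4, -1.2, -0.5]
opening: 0.0855
grasp_force: 0.0
```

arm_command([
  [[0.0146,-0.012,0.0175],[1.4,2.39,-3.38],1],
  [[0.0146,-0.012,0.0175],[1.4,2.39,-3.38],1],
  [[0.0146,-0.012,0.0175],[1.4,2.39,-3.38],1],
  [[0.0146,-0.012,0.0175],[1.4,2.39,-3.38],1],
  [[0.0146,-0.012,0.0175],[1.4,2.39,-3.38],1],
  [[0.0146,-0.012,0.0175],[1.4,2.39,-3.38],1],
  [[0.0146,-0.012,0.0175],[1.4,2.39,-3.38],1],
  [[0.0146,-0.012,0.0175],[1.4,2.39,-3.38],1],
  [[0.0146,-0.012,0.0175],[1.4,2.39,-3.38],1],
])

```text
time: 2.92
eef_pos: [0.5179, 0.0484, 0.1724]
orientation: [-1.975, -1.58, -0.822]
wrist_force: [0.5, -0.4, -0.7]
opening: 0.0855
grasp_force: 0.0
```

Run:
```python
from h import *
ps=wpose();c=capture("wrist");im=c["pixels"][:,:,::-1].copy()
for P in([.539,.137,.021],[.572,.282,.021],[.435,.156,.021]):
    q=w2wpix(c,ps,P);print(q);cv2.circle(im,tuple(int(v) for v in q),3,(0,255,0),-1)
cv2.imwrite("pics/w1.png",im)
```

```text
[280.80376658 219.42087058]
[280.72198167 120.10160429]
[187.91365399 222.60913237]
```

View pics/w1.png

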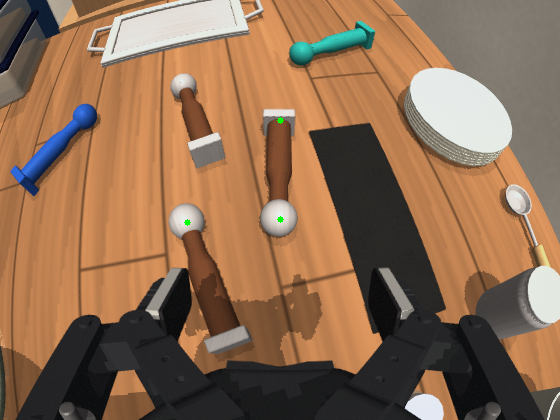

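The projected dots fall on mill A's knob (280,219), its foot (281,120) and mill C's knob (187,222), so the estimates hold. Next I'll compute the grasp, the pivot and the carry.

```bash
cat > mill.py <<'E'
from h import *
def mill(k,yawdeg,target,dn=.02):
    k=np.array(k);y=np.radians(yawdeg);a=np.array([np.cos(y),np.sin(y),0]);z=np.array([0,0,1.])
    d=(-a-z)/2**.5;yy=np.cross(z,a);yy=yy if yy[0]>0 else -yy
    Q=frame(d,yy);d2=(a-z)/2**.5;Q2=frame(d2,yy)
    G=(k+d*dn,Q)
    foot=k-.149*a+[0,0,.006]
    E=(foot+.149*z+d2*dn,Q2)
    t=np.array([*target,.003])
    C=(t+[0,0,.149+.02]+d2*dn,Q2)   # above mat
    D=(t+[0,0,.149+.0005]+d2*dn,Q2)
    up=(k+[0,0,.006]+d*dn,Q)
    return dict(pre2=(k-d*.13+[0,0,.06],Q),pre=(k-d*.07,Q),grasp=G,up=up,stand=E,carry=C,down=D,back=(D[0]-d2*.1,Q2),high=(D[0]-d2*.12+[0,0,.12],Q2))
A=dict(k=(.539,.137,.021),yawdeg=-102.9,target=(.657,.222))
B=dict(k=(.444,.392,.021),yawdeg=100.6,target=(.657,.137))
C=dict(k=(.435,.156,.021),yawdeg=100.7,target=(.657,.05))
E
python3 - <<'E'
from mill import *
m=mill(**A)
plan([m["pre"],m["grasp"]],mm=.025);print()
plan([m[s] for s in("up","stand","carry","down","back")],start=m["grasp"],mm=.025,deg=4.5)
E
```

```text
5 x [-8.96  0.77 19.69] mm [-0.08 -0.08  0.09] deg
4 x [-0.00e+00  1.00e-02  2.25e+01] mm [-0.   -0.    0.01] deg

1 x [ 4.24  0.   -4.24] mm [0. 0. 0.] deg
20 x [ 7.02  0.   -8.  ] mm [ 0.  -4.5 -0. ] deg
5 x [-5.07 19.21  6.18] mm [ 0.  0. -0.] deg
1 x [13.8  -0.   13.79] mm [ 0.  0. -0.] deg
4 x [  0.  -0. -25.] mm [ 0.  0. -0.] deg
```

arm_command([
  [[-0.009,0.0008,0.0197],[-0.08,-0.08,0.09],1],
  [[-0.009,0.0008,0.0197],[-0.08,-0.08,0.09],1],
  [[-0.009,0.0008,0.0197],[-0.08,-0.08,0.09],1],
  [[-0.009,0.0008,0.0197],[-0.08,-0.08,0.09],1],
  [[-0.009,0.0008,0.0197],[-0.08,-0.08,0.09],1],
  [[0,0,0.0225],[0,0,0],1],
  [[0,0,0.0225],[0,0,0],1],
  [[0,0,0.0225],[0,0,0],1],
  [[0,0,0.0225],[0,0,0],1],
  [[0,0,0],[0,0,0],1],
])

```text
time: 3.8
eef_pos: [0.544, 0.1475, 0.0048]
orientation: [-1.99, -1.572, -0.814]
wrist_force: [-1.6, 1.2, -0.1]
opening: 0.0855
grasp_force: 0.0
```

arm_command([
  [[0,0,0],[0,0,0],0],
  [[0,0,0],[0,0,0],0],
  [[0,0,0],[0,0,0],0],
  [[0,0,0],[0,0,0],0],
  [[0,0,0],[0,0,0],0],
  [[0,0,0],[0,0,0],0],
  [[0,0,0],[0,0,0],0],
  [[0,0,0],[0,0,0],0],
])

```text
time: 4.47
eef_pos: [0.5454, 0.1441, 0.0071]
orientation: [-1.994, -1.572, -0.818]
wrist_force: [0.1, -2.3, 2.0]
opening: -0.0
grasp_force: 1.0
```

Run:
```python
from h import *
c=capture("wrist");cv2.imwrite("pics/w2.png",c["pixels"][:,:,::-1])
```

```text
(no output)
```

View pics/w2.png

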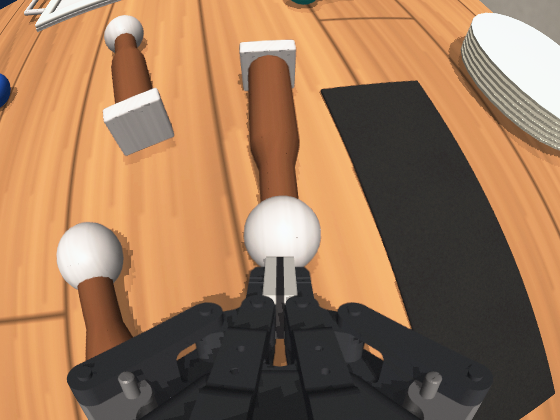

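The fingers shut empty, having squeezed the ball out forwards. The knob is now at pixel (282,232), just ahead of the tips. I'll re-measure it and grip deeper.

arm_command([
  [[0,0,-0.02],[0,0,0],1],
  [[0,0,-0.02],[0,0,0],1],
  [[0,0,-0.02],[0,0,0],1],
  [[0,0,-0.02],[0,0,0],1],
  [[0,0,0],[0,0,0],1],
  [[0,0,0],[0,0,0],1],
  [[0,0,0],[0,0,0],1],
  [[0,0,0],[0,0,0],1],
])

```text
time: 5.18
eef_pos: [0.5317, 0.0909, 0.0633]
orientation: [-1.991, -1.572, -0.816]
wrist_force: [-0.0, 0.7, -1.0]
opening: 0.085
grasp_force: 0.0
```

```bash
cat >> h.py <<'E'
def findmill(ps,c,k,f=None,save=None):
    """refine knob centre: grey blob nearest the prediction in the wrist view"""
    im=c["pixels"][:,:,::-1].copy();hsv=cv2.cvtColor(im,cv2.COLOR_BGR2HSV)
    q=w2wpix(c,ps,k);g=cv2.inRange(hsv,(0,0,95),(179,75,255))
    g=cv2.morphologyEx(g,cv2.MORPH_OPEN,np.ones((3,3)))
    best=None
    for ct in cv2.findContours(g,0,2)[0]:
        if cv2.contourArea(ct)<150: continue
        (x,y),r=cv2.minEnclosingCircle(ct);fill=cv2.contourArea(ct)/(np.pi*r*r)
        e=np.hypot(x-q[0],y-q[1])
        if best is None or e<best[0]: best=(e,x,y,r,fill)
    print("pred",q.round(0),"blob",np.round(best,2));P=wpix2w(c,ps,best[1:3],.021);print("knob",P.round(4))
    if save: cv2.circle(im,(int(best[1]),int(best[2])),int(best[3]),(0,255,0),1);cv2.imwrite(save,im)
    return P
E
python3 - <<'E'
from h import *
ps=wpose();print(ps[0].round(4),ps[1].round(3).tolist())
findmill(ps,capture("wrist"),[.545,.165,.021],save="pics/w3.png")
E
```

```text
[0.5317 0.0909 0.0633] [[0.166, 0.973, 0.162], [0.692, -0.231, 0.684], [0.703, -0.001, -0.712]]
pred [275. 178.] blob [ 19.33 282.69 195.49  27.23   0.96]
knob [0.5471 0.1479 0.021 ]
```

View pics/w3.png

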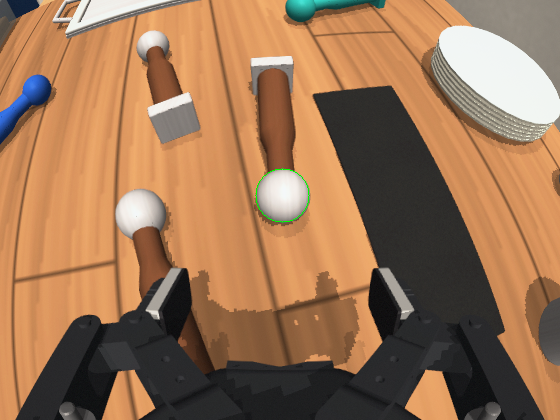

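The knob is now at (283,195), world (0.547, 0.148). The arm was also about 5 mm short because I planned from a lagging pose. From now on I'll add idle rows before each reading.

Run:
```python
from mill import *
ps=wpose();c=capture("wrist");J=wpix2w(c,ps,(272,88),.021);k=np.array([.5471,.1479,.021]);v=k-J;print(np.linalg.norm(v),np.degrees(np.arctan2(v[1],v[0])))
yaw=-101.5
m=mill(k,-101.5,A["target"],.023)
plan([m["grasp"]],mm=.022);print(m["grasp"][0])
```

```text
0.1220695693594202 -98.76513860651214
5 x [ 2.43  0.47 18.92] mm [ 0.25  0.07 -0.28] deg
[0.55034241 0.16383696 0.00473654]
```

arm_command([
  [[0.0024,0.0005,0.019],[0.25,0.07,-0.28],1],
  [[0.0024,0.0005,0.019],[0.25,0.07,-0.28],1],
  [[0.0024,0.0005,0.019],[0.25,0.07,-0.28],1],
  [[0.0024,0.0005,0.019],[0.25,0.07,-0.28],1],
  [[0.0024,0.0005,0.019],[0.25,0.07,-0.28],1],
  [[0,0,0],[0,0,0],1],
  [[0,0,0],[0,0,0],1],
  [[0,0,0],[0,0,0],1],
])

```text
time: 5.95
eef_pos: [0.5508, 0.1629, 0.0047]
orientation: [-1.958, -1.598, -0.811]
wrist_force: [-0.9, -0.3, 0.2]
opening: 0.0854
grasp_force: 0.0
```

arm_command([
  [[0,0,0],[0,0,0],0],
  [[0,0,0],[0,0,0],0],
  [[0,0,0],[0,0,0],0],
  [[0,0,0],[0,0,0],0],
  [[0,0,0],[0,0,0],0],
  [[0,0,0],[0,0,0],0],
])

```text
time: 6.45
eef_pos: [0.5513, 0.1627, 0.0052]
orientation: [-1.958, -1.598, -0.812]
wrist_force: [-1.6, -3.8, 6.7]
opening: 0.034
grasp_force: 56.7
```

Run:
```python
from h import *
print(state()["opening"],state()["grasp_force"])
c=capture("wrist");cv2.imwrite("pics/w4.png",cv2.resize(c["pixels"][130:360,160:400,::-1],None,fx=2.5,fy=2.5,interpolation=2))
```

```text
0.03402436335157909 56.749255657196045
```

View pics/w4.png

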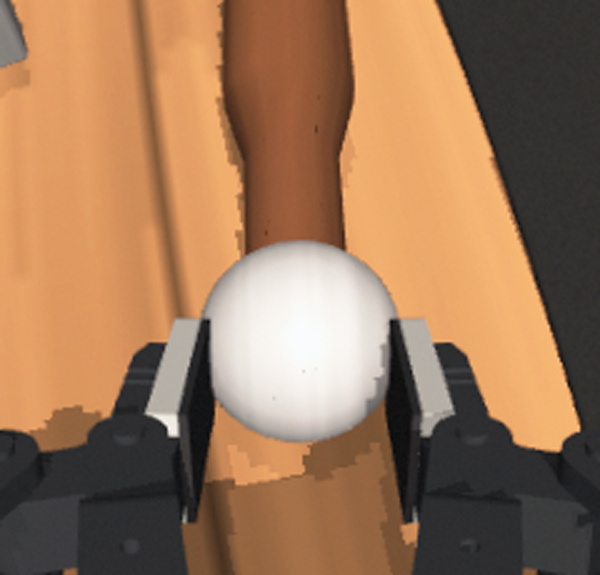

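Run:
```python
from h import *
ps=wpose();c=capture("wrist");P=wpix2w(c,ps,(280.8,266),.021);print(P,"tool frame",ps[1].T@(P-ps[0]))
for x,z in((0,-.019),(.011,-.019),(.011,0),(.011,-.006),(-.011,0),(-.011,-.04),(0,0)):print(x,z,(w2wpix(c,ps,ps[0]+ps[1]@[x,.02,z])-[160,130])*2.5)
```

```text
[0.54840881 0.14830491 0.021     ] tool frame [ 7.23861659e-04  7.50833249e-05 -2.16040922e-02]
0 -0.019 [397.16674421 336.51200626]
0.011 -0.019 [399.70646801 288.78170894]
0.011 0 [390.00534032 254.1794179 ]
0.011 -0.006 [392.87413473 264.37535168]
-0.011 0 [386.04969352 340.47307058]
-0.011 -0.04 [405.79947135 436.55052393]
0 0 [388.06690251 298.38727763]
```

The ball sits past the pad tips: the opening is 34 mm and the tips image about 12 mm behind the ball's centre. I'll open, go about 15 mm deeper and re-grip.

arm_command([
  [[0,0,0],[0,0,0],1],
  [[0,0,0],[0,0,0],1],
  [[0,0,0],[0,0,0],1],
  [[0,0,0],[0,0,0],1],
  [[0,0,0.005],[0,0,0],1],
  [[0,0,0.005],[0,0,0],1],
  [[0,0,0.005],[0,0,0],1],
  [[0,0,0],[0,0,0],1],
  [[0,0,0],[0,0,0],1],
])

```text
time: 7.3
eef_pos: [0.5529, 0.1739, -0.0062]
orientation: [-1.957, -1.598, -0.81]
wrist_force: [0.3, 0.1, 0.5]
opening: 0.0855
grasp_force: 0.0
```

arm_command([
  [[0,0,0],[0,0,0],0],
  [[0,0,0],[0,0,0],0],
  [[0,0,0],[0,0,0],0],
  [[0,0,0],[0,0,0],0],
  [[0,0,0],[0,0,0],0],
  [[0,0,0],[0,0,0],0],
])

```text
time: 7.8
eef_pos: [0.5534, 0.1734, -0.0055]
orientation: [-1.957, -1.599, -0.812]
wrist_force: [0.9, 0.3, 4.8]
opening: 0.0392
grasp_force: 59.9
```

arm_command([
  [[0,0,0],[0,0,0],1],
  [[0,0,0],[0,0,0],1],
  [[0,0,0],[0,0,0],1],
  [[0,0,0],[0,0,0],1],
  [[0,0,0.004],[0,0,0],1],
  [[0,0,0.003],[0,0,0],1],
  [[0,0,0],[0,0,0],1],
])

```text
time: 8.38
eef_pos: [0.5539, 0.1789, -0.0112]
orientation: [-1.957, -1.598, -0.811]
wrist_force: [-0.3, 0.3, 0.6]
opening: 0.0859
grasp_force: 0.0
```

arm_command([
  [[0,0,0],[0,0,0],0],
  [[0,0,0],[0,0,0],0],
  [[0,0,0],[0,0,0],0],
  [[0,0,0],[0,0,0],0],
  [[0,0,0],[0,0,0],0],
  [[0,0,0],[0,0,0],0],
])

```text
time: 8.88
eef_pos: [0.5543, 0.1783, -0.0106]
orientation: [-1.957, -1.598, -0.812]
wrist_force: [1.7, 1.1, 3.1]
opening: 0.0392
grasp_force: 60.0
```

Run:
```python
from h import *
s=state();print(s["opening"],s["grasp_force"],s["wrist_force"],s["wrist_torque"])
c=capture("wrist");cv2.imwrite("pics/w5.png",cv2.resize(c["pixels"][130:360,160:400,::-1],None,fx=2.5,fy=2.5,interpolation=2))
```

```text
0.03921424510679621 59.963003396987915 [1.66156298 1.07255931 3.07922054] [-0.17666968 -0.00247687 -0.02649181]
```

View pics/w5.png

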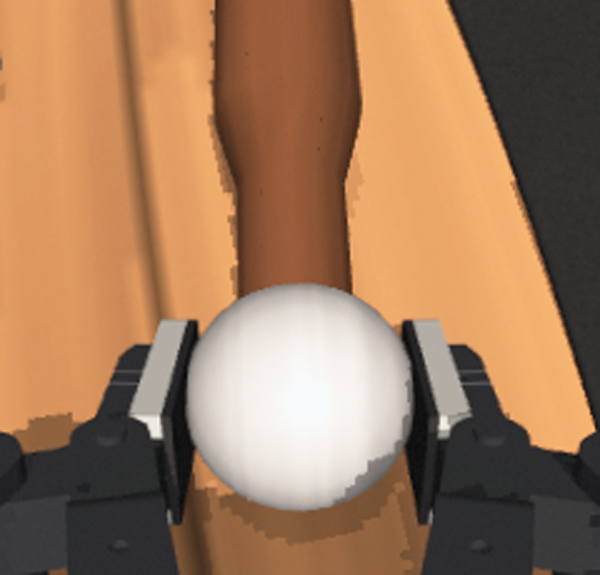

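The ball is now well between the pads, centred at crop (300,395). The opening reads about 3 mm low. Next is the pivot.

```bash
cat >> mill.py <<'E'
def lift(kt,yawdeg,target,dz=.006,zfin=.0005,wps=("up","stand","carry","down","back")):
    """from the current pose with the knob at kt in the tool frame"""
    p,M=wpose();k=p+M@kt;y=np.radians(yawdeg);a=np.array([np.cos(y),np.sin(y),0]);z=np.array([0,0,1.])
    print("knob",k.round(4))
    k[2]=.021;ax=np.cross(a,z);M2=R.from_rotvec(ax*np.pi/2).as_matrix()@M
    foot=k-.149*a+[0,0,dz];t=np.array([*target,.003])
    f=lambda F:(F+.149*z-M2@kt,M2)
    W=dict(up=(p+[0,0,dz],M),stand=f(foot),carry=f(t+[0,0,.02]),down=f(t+[0,0,zfin]))
    W["back"]=(W["down"][0]-M2[:,2]*.12,M2)
    plan([W[s] for s in wps],mm=.025)
    return W
E
python3 - <<'E'
from mill import *
ps=wpose();c=capture("wrist");P=wpix2w(c,ps,(280,288),.021);kt=ps[1].T@(P-ps[0]);print(kt)
kt=np.array([0,0,kt[2]])
lift(kt,-100,(.657,.222))
E
```

```text
[ 0.00104094 -0.00036844 -0.04360701]
knob [0.548  0.1482 0.0202]
1 x [ 4.24  0.01 -4.24] mm [0. 0. 0.] deg
21 x [ 4.91  0.07 -7.75] mm [-0.08 -4.28 -0.09] deg
5 x [-7.18 18.85  9.09] mm [ 0.01 -0.02  0.  ] deg
1 x [13.8  -0.52 13.78] mm [0.02 0.01 0.01] deg
5 x [ -0.  -0. -24.] mm [-0.  0.  0.] deg
```

arm_command([
  [[0.0042,0,-0.0042],[0,0,0],0],
  [[0.0049,0.0001,-0.0078],[-0.08,-4.28,-0.09],0],
  [[0.0049,0.0001,-0.0078],[-0.08,-4.28,-0.09],0],
  [[0.0049,0.0001,-0.0078],[-0.08,-4.28,-0.09],0],
  [[0.0049,0.0001,-0.0078],[-0.08,-4.28,-0.09],0],
  [[0.0049,0.0001,-0.0078],[-0.08,-4.28,-0.09],0],
  [[0,0,0],[0,0,0],0],
  [[0,0,0],[0,0,0],0],
])

```text
time: 9.65
eef_pos: [0.553, 0.1766, 0.0386]
orientation: [-2.189, -1.805, -0.488]
wrist_force: [0.8, -0.1, -3.5]
opening: 0.0395
grasp_force: 61.0
```

Run:
```python
from h import *
s=state();print(s["opening"],s["grasp_force"],s["wrist_force"],s["wrist_torque"],s["joints"].round(2))
c=capture("wrist");cv2.imwrite("pics/w6.png",c["pixels"][:,:,::-1])
```

```text
0.03946385907331526 60.96133232116699 [ 0.79449826 -0.05616097 -3.47331211] [-0.85938016  0.23679352  0.06176692] [ 0.09  0.69 -0.37  1.99 -0.48  0.37  0.07]
```

View pics/w6.png

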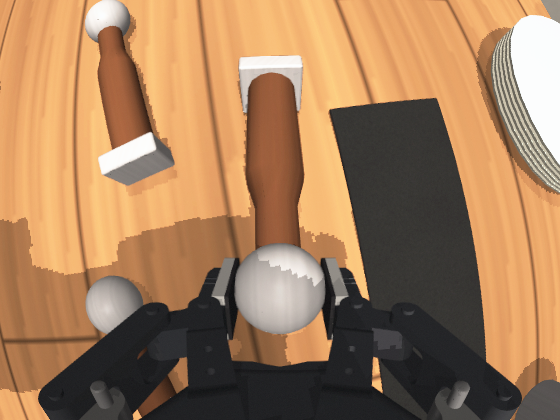

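The mill is turning with the hand: knob at (281,289), foot at (272,80), unchanged relative to the hand. I'll carry on with the pivot.

arm_command([
  [[0.0049,0.0001,-0.0078],[-0.08,-4.28,-0.09],0],
  [[0.0049,0.0001,-0.0078],[-0.08,-4.28,-0.09],0],
  [[0.0049,0.0001,-0.0078],[-0.08,-4.28,-0.09],0],
  [[0.0049,0.0001,-0.0078],[-0.08,-4.28,-0.09],0],
  [[0.0049,0.0001,-0.0078],[-0.08,-4.28,-0.09],0],
  [[0.0049,0.0001,-0.0078],[-0.08,-4.28,-0.09],0],
  [[0.0049,0.0001,-0.0078],[-0.08,-4.28,-0.09],0],
  [[0.0049,0.0001,-0.0078],[-0.08,-4.28,-0.09],0],
  [[0,0,0],[0,0,0],0],
  [[0,0,0],[0,0,0],0],
])

```text
time: 10.53
eef_pos: [0.5569, 0.1988, 0.0973]
orientation: [2.344, 1.941, -0.139]
wrist_force: [-0.8, -1.4, -3.3]
opening: 0.039
grasp_force: 61.4
```

arm_command([
  [[0.0049,0.0001,-0.0078],[-0.08,-4.28,-0.09],0],
  [[0.0049,0.0001,-0.0078],[-0.08,-4.28,-0.09],0],
  [[0.0049,0.0001,-0.0078],[-0.08,-4.28,-0.09],0],
  [[0.0049,0.0001,-0.0078],[-0.08,-4.28,-0.09],0],
  [[0.0049,0.0001,-0.0078],[-0.08,-4.28,-0.09],0],
  [[0.0049,0.0001,-0.0078],[-0.08,-4.28,-0.09],0],
  [[0.0049,0.0001,-0.0078],[-0.08,-4.28,-0.09],0],
  [[0.0049,0.0001,-0.0078],[-0.08,-4.28,-0.09],0],
  [[0,0,0],[0,0,0],0],
  [[0,0,0],[0,0,0],0],
])

```text
time: 11.37
eef_pos: [0.5679, 0.2554, 0.1383]
orientation: [1.967, 1.641, -0.734]
wrist_force: [-0.2, -0.5, -3.4]
opening: 0.0394
grasp_force: 61.8
```

Run:
```python
from mill import *
s=state();print(s["opening"],s["grasp_force"],s["wrist_force"],s["wrist_torque"],s["joints"].round(2))
p,M=wpose();kt=np.array([0,0,-.0436]);print("knob",p+M@kt)
# mill axis in tool frame at grasp: a = horizontal yaw -100 with grasp orientation
Mg=R.from_rotvec([-1.957,-1.598,-.812]).as_matrix();y=np.radians(-100);at=Mg.T@[np.cos(y),np.sin(y),0];print("axis now",M@at,"foot",p+M@(kt-.149*at))
```

```text
0.039381279873462925 61.790159940719604 [-0.24043853 -0.45186379 -3.35918449] [ 1.04111143 -0.19190163 -0.08171542] [-0.97  0.98  0.42  1.24  0.15  1.51 -0.85]
knob [0.57232918 0.28409543 0.17078634]
axis now [-9.49449891e-04 -5.65134300e-02  9.98401388e-01] foot [0.57247064 0.29251593 0.02202453]
```

```bash
cat >> mill.py <<'E'
def place(kt,at,target,zc=.02,zf=0.0005,back=.12):
    p,M=wpose();ax=M@at;z=np.array([0,0,1.]);c=np.cross(ax,z);M2=R.from_rotvec(c*np.arcsin(np.linalg.norm(c))/np.linalg.norm(c)).as_matrix()@M
    t=np.array([*target,.003]);k0=p+M@kt
    g=lambda K:(K-M2@kt,M2)
    f0=k0-.149*ax;f0[2]=max(f0[2],.003+zc)
    d=g(t+[0,0,.149+zf])
    plan([g(f0+.149*z),g(t+[0,0,.149+zc]),d,(d[0]-M2[:,2]*back,M2)],mm=.025)
E
python3 - <<'E'
from mill import *
Mg=R.from_rotvec([-1.957,-1.598,-.812]).as_matrix();y=np.radians(-100);at=Mg.T@[np.cos(y),np.sin(y),0];print(at)
place(np.array([0,0,-.0436]),at,(.657,.222))
E
```

```text
[-0.70682424  0.02733038 -0.70686105]
1 x [ 2.94 -0.98 -6.54] mm [-0.42 -3.2   0.29] deg
5 x [-7.41 19.06  8.15] mm [ 0. -0.  0.] deg
1 x [13.78 -0.52 13.78] mm [ 0. -0.  0.] deg
5 x [  0.   0. -24.] mm [ 0. -0.  0.] deg
```

arm_command([
  [[0.0029,-0.001,-0.0065],[-0.4,-3.2,0.3],0],
  [[-0.0074,0.0191,0.0082],[0,0,0],0],
  [[-0.0074,0.0191,0.0082],[0,0,0],0],
  [[-0.0074,0.0191,0.0082],[0,0,0],0],
  [[-0.0074,0.0191,0.0082],[0,0,0],0],
  [[-0.0074,0.0191,0.0082],[0,0,0],0],
  [[0,0,0],[0,0,0],0],
  [[0,0,0],[0,0,0],0],
  [[0.005,0,0.005],[0,0,0],0],
  [[0,0,0],[0,0,0],0],
])

```text
time: 12.2
eef_pos: [0.6523, 0.1929, 0.1359]
orientation: [1.929, 1.604, -0.768]
wrist_force: [-0.1, -0.3, -3.6]
opening: 0.0402
grasp_force: 46.4
```

Run:
```python
from mill import *
s=state();print(s["opening"],s["grasp_force"],s["wrist_force"])
at=np.array([-.7068,.0273,-.7069]);kt=np.array([0,0,-.0436]);p,M=wpose();print("axis",M@at,"foot",p+M@(kt-.149*at))
place(kt,at,(.657,.222))
c=capture("scene");cv2.imwrite("pics/s2.png",cv2.resize(c["pixels"][140:320,200:480,::-1],None,fx=2.8,fy=2.8,interpolation=2))
```

```text
0.04016299448578326 46.399213671684265 [-0.14073998 -0.29148932 -3.56382541]
axis [-0.00273346 -0.00163147  1.0000045 ] foot [0.65705285 0.2236202  0.01774918]
1 x [-3.57  0.44 -3.93] mm [ 0.1  -0.12 -0.1 ] deg
1 x [-1.13  0.23  1.14] mm [-0.  0. -0.] deg
1 x [13.78 -0.53 13.78] mm [-0.  0. -0.] deg
5 x [  0.  -0. -24.] mm [-0.  0. -0.] deg
```

View pics/s2.png

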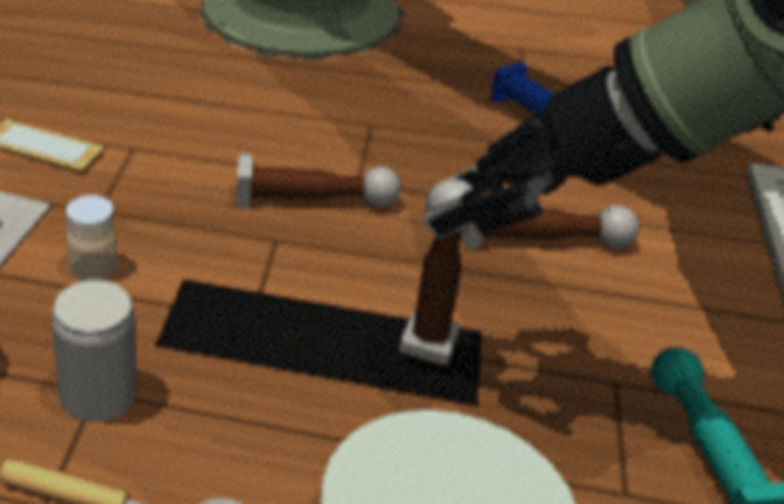

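The mill hangs upright over the mat, with its foot at crop (430,340). I'll lower, release and retreat.

arm_command([
  [[0.003,0,0.003],[0.1,-0.1,-0.1],0],
  [[0.003,0,0.003],[0,0,0],0],
  [[0.003,0,0.003],[0,0,0],0],
  [[0.001,0,0.001],[0,0,0],0],
  [[0,0,0],[0,0,0],0],
  [[0,0,0],[0,0,0],0],
])

```text
time: 12.75
eef_pos: [0.6535, 0.1934, 0.1235]
orientation: [1.926, 1.603, -0.77]
wrist_force: [0.3, 0.1, -1.6]
opening: 0.0398
grasp_force: 60.9
```

Run:
```python
from mill import *
s=state();print(s["opening"],s["grasp_force"],s["wrist_force"])
at=np.array([-.7068,.0273,-.7069]);kt=np.array([0,0,-.0436]);p,M=wpose();print("axis",M@at,"foot",p+M@(kt-.149*at))
```

```text
0.03982479732211206 60.878387689590454 [ 0.29139642  0.08927072 -1.64663084]
axis [-2.34200977e-03  9.32773377e-04  1.00000639e+00] foot [0.65814039 0.22386494 0.00525279]
```

arm_command([
  [[0.001,0,0.001],[0,0,0],0],
  [[0,0,0],[0,0,0],0],
  [[0,0,0],[0,0,0],0.7],
  [[0,0,0],[0,0,0],1],
  [[0,0,0],[0,0,0],1],
  [[0,0,0],[0,0,0],1],
  [[0,0,-0.01],[0,0,0],1],
  [[0,0,-0.02],[0,0,0],1],
  [[0,0,-0.025],[0,0,0],1],
  [[0,0,-0.025],[0,0,0],1],
])

```text
time: 13.58
eef_pos: [0.6613, 0.2505, 0.1801]
orientation: [1.926, 1.603, -0.77]
wrist_force: [0.2, 0.7, 1.1]
opening: 0.0855
grasp_force: 0.0
```

arm_command([
  [[0,0,-0.025],[0,0,0],1],
  [[0,0,-0.025],[0,0,0],1],
  [[0,0,0],[0,0,0],1],
  [[0,0,0],[0,0,0],1],
  [[0,0,0],[0,0,0],1],
])

```text
time: 14.0
eef_pos: [0.6663, 0.2842, 0.2136]
orientation: [1.926, 1.603, -0.771]
wrist_force: [0.0, -0.6, -1.0]
opening: 0.0857
grasp_force: 0.0
```

Run:
```python
from mill import *
c=capture("top");cv2.imwrite("pics/t2.png",cv2.resize(c["pixels"][120:260,100:420,::-1],None,fx=2.5,fy=2.5,interpolation=2))
s=state();print(s["joints"].round(2))
m=mill(B["k"],B["yawdeg"],B["target"],.042)
p,M=wpose();plan([((.52,.36,.30),frame([0,0,-1],[1,0,0])),(m["pre2"][0]+[0,0,.03],m["pre2"][1])])
```

```text
[-0.86  1.13  0.46  0.74  0.18  1.85 -0.71]
11 x [  1.87 -13.97  -9.8 ] mm [-0.21  4.1  -0.9 ] deg
11 x [14.47 -7.72  4.15] mm [-0.37 -4.08 -0.92] deg
```

View pics/t2.png

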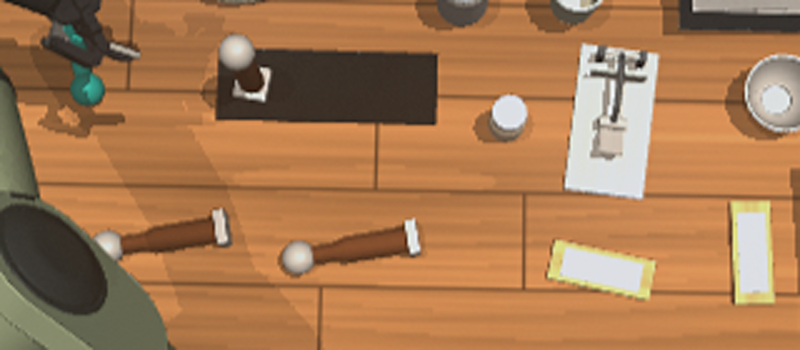

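Mill A stands on the mat with its foot at crop (252,84), and nothing else has moved. Next is mill B.

arm_command([
  [[0.0019,-0.014,-0.0098],[-0.21,4.1,-0.9],1],
  [[0.0019,-0.014,-0.0098],[-0.21,4.1,-0.9],1],
  [[0.0019,-0.014,-0.0098],[-0.21,4.1,-0.9],1],
  [[0.0019,-0.014,-0.0098],[-0.21,4.1,-0.9],1],
  [[0.0019,-0.014,-0.0098],[-0.21,4.1,-0.9],1],
  [[0.0019,-0.014,-0.0098],[-0.21,4.1,-0.9],1],
  [[0.0019,-0.014,-0.0098],[-0.21,4.1,-0.9],1],
  [[0.0019,-0.014,-0.0098],[-0.21,4.1,-0.9],1],
  [[0.0019,-0.014,-0.0098],[-0.21,4.1,-0.9],1],
  [[0.0019,-0.014,-0.0098],[-0.21,4.1,-0.9],1],
])

```text
time: 14.88
eef_pos: [0.5326, 0.3578, 0.2908]
orientation: [2.204, 2.172, -0.076]
wrist_force: [1.1, -0.0, 0.8]
opening: 0.0854
grasp_force: 0.0
```

arm_command([
  [[0.0019,-0.014,-0.0098],[-0.21,4.1,-0.9],1],
  [[0.0145,-0.0077,0.0042],[-0.37,-4.08,-0.92],1],
  [[0.0145,-0.0077,0.0042],[-0.37,-4.08,-0.92],1],
  [[0.0145,-0.0077,0.0042],[-0.37,-4.08,-0.92],1],
  [[0.0145,-0.0077,0.0042],[-0.37,-4.08,-0.92],1],
  [[0.0145,-0.0077,0.0042],[-0.37,-4.08,-0.92],1],
  [[0,0,0],[0,0,0],1],
])

```text
time: 15.47
eef_pos: [0.4748, 0.432, 0.2646]
orientation: [1.919, 2.101, -0.337]
wrist_force: [-1.0, 0.3, -1.5]
opening: 0.0852
grasp_force: 0.0
```

arm_command([
  [[0.0145,-0.0077,0.0042],[-0.37,-4.08,-0.92],1],
  [[0.0145,-0.0077,0.0042],[-0.37,-4.08,-0.92],1],
  [[0.0145,-0.0077,0.0042],[-0.37,-4.08,-0.92],1],
  [[0.0145,-0.0077,0.0042],[-0.37,-4.08,-0.92],1],
  [[0.0145,-0.0077,0.0042],[-0.37,-4.08,-0.92],1],
  [[0.0145,-0.0077,0.0042],[-0.37,-4.08,-0.92],1],
  [[0,0,0],[0,0,0],1],
  [[0,0,0],[0,0,0],1],
  [[0,0,0],[0,0,0],1],
])

```text
time: 16.22
eef_pos: [0.4277, 0.4824, 0.203]
orientation: [1.572, 1.892, -0.65]
wrist_force: [0.7, -0.4, 1.1]
opening: 0.0857
grasp_force: 0.0
```

Run:
```python
from mill import *
ps=wpose();c=capture("wrist");print(ps[0],state()["joints"].round(2));print("z",ps[1][:,2])
findmill(ps,c,B["k"],save="pics/w7.png")
m=mill(B["k"],B["yawdeg"],B["target"],.042)
plan([m["pre2"]])
```

```text
[0.4277298  0.4823817  0.20299902] [-1.3   0.99  0.32  1.03  0.23  1.76 -0.88]
z [ 0.1300917  -0.69450534 -0.70762877]
pred [280. 122.] blob [  2.67 277.18 120.73  18.99   0.92]
knob [0.4411 0.3935 0.021 ]
2 x [10.98 -0.52 10.83] mm [ 0.01 -0.05 -0.04] deg
```

```bash
sed -i 's/^B=.*/B=dict(k=(.4425,.393,.021),yawdeg=100.6,target=(.657,.137))/' mill.py
python3 - <<'E'
from mill import *
m=mill(B["k"],B["yawdeg"],B["target"],.043)
plan([m["pre"],m["grasp"]],mm=.025);print(m["grasp"][0])
E
```

```text
6 x [10.86 -0.4  20.54] mm [ 0.   -0.02 -0.01] deg
5 x [ 1.00e-02 -0.00e+00  2.26e+01] mm [ 0.    0.   -0.01] deg
[ 0.44809315  0.36311327 -0.00940559]
```

arm_command([
  [[0.0109,-0.0004,0.0205],[0,0,0],1],
  [[0.0109,-0.0004,0.0205],[0,0,0],1],
  [[0.0109,-0.0004,0.0205],[0,0,0],1],
  [[0.0109,-0.0004,0.0205],[0,0,0],1],
  [[0.0109,-0.0004,0.0205],[0,0,0],1],
  [[0.0109,-0.0004,0.0205],[0,0,0],1],
  [[0,0,0.02],[0,0,0],1],
  [[0,0,0],[0,0,0],1],
  [[0,0,0],[0,0,0],1],
])

```text
time: 17.02
eef_pos: [0.4358, 0.4281, 0.0566]
orientation: [1.573, 1.892, -0.65]
wrist_force: [-0.9, 1.0, 1.1]
opening: 0.085
grasp_force: 0.0
```

Run:
```python
from mill import *
ps=wpose();c=capture("wrist");print(ps[0],state()["wrist_force"])
k=findmill(ps,c,B["k"])
m=mill(B["k"],B["yawdeg"],B["target"],.043);plan([m["grasp"]],mm=.02)
```

```text
[0.43578197 0.42810325 0.056615  ] [0.61833831 1.05938359 0.27285124]
pred [281. 221.] blob [  2.15 279.   222.    28.44   0.9 ]
knob [0.4417 0.3906 0.021 ]
5 x [-0.15 -0.   18.9 ] mm [ 0.01 -0.03 -0.01] deg
```

Good, within 2 mm. I'll grip it.

arm_command([
  [[0,0,0.019],[0,0,0],1],
  [[0,0,0.019],[0,0,0],1],
  [[0,0,0.019],[0,0,0],1],
  [[0,0,0.019],[0,0,0],1],
  [[0,0,0.016],[0,0,0],1],
  [[0,0,0],[0,0,0],1],
  [[0,0,0],[0,0,0],1],
])

```text
time: 17.65
eef_pos: [0.4472, 0.3659, -0.0087]
orientation: [1.572, 1.893, -0.649]
wrist_force: [-0.4, 0.7, 0.4]
opening: 0.0854
grasp_force: 0.0
```

arm_command([
  [[0,0,0],[0,0,0],0],
  [[0,0,0],[0,0,0],0],
  [[0,0,0],[0,0,0],0],
  [[0,0,0],[0,0,0],0],
  [[0,0,0],[0,0,0],0],
  [[0,0,0],[0,0,0],0],
])

```text
time: 18.15
eef_pos: [0.4469, 0.3655, -0.0092]
orientation: [1.57, 1.893, -0.649]
wrist_force: [0.2, 2.1, 6.4]
opening: 0.0392
grasp_force: 59.5
```

Run:
```python
from mill import *
ps=wpose();c=capture("wrist");s=state();print(s["opening"],s["grasp_force"],s["wrist_force"],s["joints"].round(2),ps[0])
im=c["pixels"];hsv=cv2.cvtColor(im,cv2.COLOR_RGB2HSV);
g=cv2.inRange(hsv,(0,0,95),(179,75,255))[:,256:304];ys=np.where(g[:,24])[0];print(ys.min(),ys.max(),len(ys))
ccs=cv2.HoughCircles(cv2.cvtColor(im,cv2.COLOR_RGB2GRAY),cv2.HOUGH_GRADIENT,1,60,param1=100,param2=20,minRadius=32,maxRadius=55);print(ccs)
L=lift(np.array([0,0,-.042]),100.6,B["target"])
```

```text
0.039611846679571606 59.489495158195496 [-1.60387622  2.10147968  6.08713202] [-1.24  1.11  0.29  1.4   0.25  1.27 -0.98] [ 0.4468965   0.36550447 -0.00917867]
246 366 112
[[[279.5 289.5  44.3]
  [509.5 258.5  50. ]]]
knob [0.4414 0.3947 0.0205]
1 x [-4.24  0.   -4.25] mm [0. 0. 0.] deg
21 x [-5.02  0.01 -7.73] mm [-0.    4.29  0.01] deg
9 x [-11.6   18.31 -10.99] mm [ 0.   -0.01 -0.01] deg
1 x [-13.76  -0.04  13.79] mm [ 0.03 -0.   -0.01] deg
5 x [ -0.  -0. -24.] mm [-0. -0. -0.] deg
```

arm_command([
  [[-0.0042,0,-0.0042],[0,0,0],0],
  [[-0.005,0,-0.0077],[0,4.29,0],0],
  [[-0.005,0,-0.0077],[0,4.29,0],0],
  [[-0.005,0,-0.0077],[0,4.29,0],0],
  [[-0.005,0,-0.0077],[0,4.29,0],0],
  [[-0.005,0,-0.0077],[0,4.29,0],0],
  [[-0.005,0,-0.0077],[0,4.29,0],0],
  [[0,0,0],[0,0,0],0],
  [[0,0,0],[0,0,0],0],
])

```text
time: 18.95
eef_pos: [0.4474, 0.3656, 0.0522]
orientation: [1.833, 2.205, -0.308]
wrist_force: [-0.6, -0.6, -2.1]
opening: 0.0392
grasp_force: 60.9
```

arm_command([
  [[-0.005,0,-0.0077],[0,4.29,0],0],
  [[-0.005,0,-0.0077],[0,4.29,0],0],
  [[-0.005,0,-0.0077],[0,4.29,0],0],
  [[-0.005,0,-0.0077],[0,4.29,0],0],
  [[-0.005,0,-0.0077],[0,4.29,0],0],
  [[-0.005,0,-0.0077],[0,4.29,0],0],
  [[-0.005,0,-0.0077],[0,4.29,0],0],
  [[0,0,0],[0,0,0],0],
])

```text
time: 19.62
eef_pos: [0.4541, 0.3336, 0.1077]
orientation: [-1.917, -2.294, -0.182]
wrist_force: [0.5, -0.0, -2.4]
opening: 0.0393
grasp_force: 61.1
```

arm_command([
  [[-0.005,0,-0.0077],[0,4.29,0],0],
  [[-0.005,0,-0.0077],[0,4.29,0],0],
  [[-0.005,0,-0.0077],[0,4.29,0],0],
  [[-0.005,0,-0.0077],[0,4.29,0],0],
  [[-0.005,0,-0.0077],[0,4.29,0],0],
  [[-0.005,0,-0.0077],[0,4.29,0],0],
  [[-0.005,0,-0.0077],[0,4.29,0],0],
  [[-0.005,0,-0.0077],[0,4.29,0],0],
  [[0,0,0],[0,0,0],0],
  [[0,0,0],[0,0,0],0],
])

```text
time: 20.45
eef_pos: [0.4632, 0.278, 0.1431]
orientation: [-1.579, -1.897, -0.639]
wrist_force: [-0.1, 0.6, -2.3]
opening: 0.0395
grasp_force: 61.2
```

```bash
cat >> mill.py <<'E'
def check(orig,yawdeg,kt,target,**kw):
    s=state();print("open",s["opening"].round(4),"gf",s["grasp_force"].round(1),"F",s["wrist_force"].round(1),"j",s["joints"].round(2))
    Mg=R.from_rotvec(orig).as_matrix();y=np.radians(yawdeg);at=Mg.T@[np.cos(y),np.sin(y),0];p,M=wpose()
    print("axis",(M@at).round(3),"foot",(p+M@(kt-.149*at)).round(4))
    c=capture("wrist");print("circle",cv2.HoughCircles(cv2.cvtColor(c["pixels"],cv2.COLOR_RGB2GRAY),cv2.HOUGH_GRADIENT,1,60,param1=100,param2=20,minRadius=32,maxRadius=55))
    place(kt,at,target,**kw)
E
python3 - <<'E'
from mill import *
check([1.57,1.893,-.649],100.6,np.array([0,0,-.042]),B["target"])
E
```

```text
Traceback (most recent call last):
  File "mill.py", line 36, in check
    s=state();print("open",s["opening"].round(4),"gf",s["grasp_force"].round(1),"F",s["wrist_force"].round(1),"j",s["joints"].round(2))
                           ^^^^^^^^^^^^^^^^^^
AttributeError: 'float' object has no attribute 'round'
```

```bash
sed -i 's/s\["opening"\].round(4)/round(s["opening"],4)/;s/s\["grasp_force"\].round(1)/round(s["grasp_force"],1)/' mill.py
python3 - <<'E'
from mill import *
check([1.57,1.893,-.649],100.6,np.array([0,0,-.042]),B["target"])
E
```

```text
open 0.0395 gf 61.2 F [-0.1  0.6 -2.3] j [ 0.29  0.67 -0.65  2.   -0.67  0.66  0.5 ]
axis [0.004 0.012 1.   ] foot [0.4681 0.2472 0.0241]
circle [[[278.5 288.5  43.3]
  [ 74.5 171.5  44.5]]]
1 x [-0.79 -0.57 -1.29] mm [-0.19  0.7  -0.19] deg
9 x [-11.51  18.36 -11.22] mm [-0.  0. -0.] deg
1 x [-13.75  -0.05  13.77] mm [-0.  0. -0.] deg
5 x [ -0.  -0. -24.] mm [-0.  0. -0.] deg
```

arm_command([
  [[-0.0115,0.0184,-0.0112],[-0.2,0.7,-0.2],0],
  [[-0.0115,0.0184,-0.0112],[0,0,0],0],
  [[-0.0115,0.0184,-0.0112],[0,0,0],0],
  [[-0.0115,0.0184,-0.0112],[0,0,0],0],
  [[-0.0115,0.0184,-0.0112],[0,0,0],0],
  [[-0.0115,0.0184,-0.0112],[0,0,0],0],
  [[-0.0115,0.0184,-0.0112],[0,0,0],0],
  [[-0.0115,0.0184,-0.0112],[0,0,0],0],
  [[-0.0115,0.0184,-0.0112],[0,0,0],0],
  [[0,0,0],[0,0,0],0],
])

```text
time: 21.33
eef_pos: [0.6554, 0.1673, 0.1425]
orientation: [-1.57, -1.898, -0.653]
wrist_force: [0.6, -1.1, -2.5]
opening: 0.0393
grasp_force: 61.6
```

arm_command([
  [[0,0,0],[0,0,0],0],
  [[0,0,0],[0,0,0],0],
])

```text
time: 21.5
eef_pos: [0.6514, 0.17, 0.1431]
orientation: [-1.566, -1.897, -0.652]
wrist_force: [-0.8, 0.4, -1.7]
opening: 0.039
grasp_force: 61.5
```

Run:
```python
from mill import *
check([1.57,1.893,-.649],100.6,np.array([0,0,-.042]),B["target"])
```

```text
open 0.039 gf 61.5 F [-0.8  0.4 -1.7] j [ 0.3   0.87 -0.47  1.47 -0.49  1.05  0.44]
axis [-0.002  0.     1.   ] foot [0.6571 0.1407 0.0238]
circle [[[279.5 289.5  44.5]
  [302.5 164.5  32.7]]]
1 x [-0.04  0.21 -0.07] mm [0.07 0.04 0.07] deg
1 x [-3.07 -0.73 -1.78] mm [ 0. -0.  0.] deg
1 x [-13.8   -0.02  13.78] mm [ 0. -0.  0.] deg
5 x [  0.   0. -24.] mm [ 0. -0.  0.] deg
```

arm_command([
  [[-0.0034,-0.0002,0.0024],[0,0,0],0],
  [[-0.0034,-0.0002,0.0024],[0,0,0],0],
  [[-0.0034,-0.0002,0.0024],[0,0,0],0],
  [[-0.0034,-0.0002,0.0024],[0,0,0],0],
  [[-0.0034,0,0.0026],[0,0,0],0],
  [[0,0,0],[0,0,0],0],
  [[0,0,0],[0,0,0],0],
])

```text
time: 22.13
eef_pos: [0.6527, 0.165, 0.1246]
orientation: [-1.567, -1.894, -0.657]
wrist_force: [-2.8, -3.0, 21.6]
opening: 0.0392
grasp_force: 63.1
```

Run:
```python
from mill import *
check([1.57,1.893,-.649],100.6,np.array([0,0,-.042]),B["target"])
```

```text
open 0.0392 gf 63.1 F [-2.8 -3.  21.6] j [ 0.31  0.89 -0.47  1.47 -0.49  1.03  0.46]
axis [-0.003 -0.003  1.   ] foot [0.6586 0.1361 0.0052]
circle [[[304.5 139.5  35.3]
  [273.5 291.5  50. ]
  [462.5 263.5  53.3]
  [191.5  76.5  40. ]]]
1 x [ 12.75   0.56 -12.35] mm [ 0.16 -0.11  0.16] deg
1 x [ 0.88 -1.42  0.88] mm [-0. -0. -0.] deg
1 x [-13.8   -0.02  13.78] mm [-0. -0. -0.] deg
5 x [  0.  -0. -24.] mm [-0. -0. -0.] deg
```

Firm contact at 21 N. I'll back off 1 mm, release and retreat, then go on toward mill C.

arm_command([
  [[0.001,0,-0.001],[0,0,0],0],
  [[0,0,0],[0,0,0],0],
  [[0,0,0],[0,0,0],0.7],
  [[0,0,0],[0,0,0],1],
  [[0,0,0],[0,0,0],1],
  [[0,0,0],[0,0,0],1],
  [[0,0,-0.01],[0,0,0],1],
  [[0,0,-0.02],[0,0,0],1],
  [[0,0,-0.025],[0,0,0],1],
  [[0,0,-0.025],[0,0,0],1],
])

```text
time: 23.02
eef_pos: [0.6625, 0.1074, 0.1814]
orientation: [-1.569, -1.895, -0.653]
wrist_force: [0.8, 0.1, 0.8]
opening: 0.0853
grasp_force: 0.0
```

arm_command([
  [[0,0,-0.025],[0,0,0],1],
  [[0,0,-0.025],[0,0,0],1],
  [[0,0,0],[0,0,0],1],
  [[0,0,0],[0,0,0],1],
  [[0,0,0],[0,0,0],1],
])

```text
time: 23.43
eef_pos: [0.6686, 0.074, 0.2155]
orientation: [-1.568, -1.895, -0.654]
wrist_force: [-1.1, 0.6, -0.7]
opening: 0.0853
grasp_force: 0.0
```

Run:
```python
from mill import *
c=capture("wrist");ps=wpose()
for P in ([.657,.137,.152],[.657,.224,.152]):
    print("pred",w2wpix(c,ps,P))
print(cv2.HoughCircles(cv2.cvtColor(c["pixels"],cv2.COLOR_RGB2GRAY),cv2.HOUGH_GRADIENT,1,30,param1=100,param2=20,minRadius=15,maxRadius=45))
cv2.imwrite("pics/w8.png",c["pixels"][:,:,::-1])
m=mill(C["k"],C["yawdeg"],C["target"],.043)
plan([((.52,.10,.32),frame([0,0,-1],[1,0,0])),m["pre2"]])
```

```text
pred [280.48243206 203.9276531 ]
pred [296.90552827 126.69111419]
[[[281.5 205.5  24.6]
  [ 45.5  77.5  43.3]
  [294.5 125.5  21. ]
  [407.5 283.5  44.4]
  [ 83.5  80.5  30. ]
  [165.5  39.5  29.7]
  [108.5 134.5  37.7]
  [420.5 226.5  35.5]
  [376.5 313.5  24.3]
  [294.5  53.5  20.5]
  [204.5 317.5  17.4]
  [112.5 292.5  16.6]]]
11 x [  7.45 -13.42  -7.18] mm [-0.37 -4.08  0.93] deg
11 x [18.28 -8.47  7.73] mm [-0.38 -4.08 -0.92] deg
```

Mills A and B both stand where predicted, with knobs at (282,206) and (295,126). Next is mill C.

arm_command([
  [[0.0075,-0.0134,-0.0072],[-0.37,-4.08,0.93],1],
  [[0.0075,-0.0134,-0.0072],[-0.37,-4.08,0.93],1],
  [[0.0075,-0.0134,-0.0072],[-0.37,-4.08,0.93],1],
  [[0.0075,-0.0134,-0.0072],[-0.37,-4.08,0.93],1],
  [[0.0075,-0.0134,-0.0072],[-0.37,-4.08,0.93],1],
  [[0.0075,-0.0134,-0.0072],[-0.37,-4.08,0.93],1],
  [[0.0075,-0.0134,-0.0072],[-0.37,-4.08,0.93],1],
  [[0.0075,-0.0134,-0.0072],[-0.37,-4.08,0.93],1],
  [[0.0075,-0.0134,-0.0072],[-0.37,-4.08,0.93],1],
  [[0.0075,-0.0134,-0.0072],[-0.37,-4.08,0.93],1],
])

```text
time: 24.32
eef_pos: [0.5331, 0.0936, 0.3134]
orientation: [-2.168, -2.201, -0.07]
wrist_force: [0.5, 0.3, -0.8]
opening: 0.0856
grasp_force: 0.0
```

arm_command([
  [[0.0075,-0.0134,-0.0072],[-0.37,-4.08,0.93],1],
  [[0.0183,-0.0085,0.0077],[-0.38,-4.08,-0.92],1],
  [[0.0183,-0.0085,0.0077],[-0.38,-4.08,-0.92],1],
  [[0.0183,-0.0085,0.0077],[-0.38,-4.08,-0.92],1],
  [[0.0183,-0.0085,0.0077],[-0.38,-4.08,-0.92],1],
  [[0.0183,-0.0085,0.0077],[-0.38,-4.08,-0.92],1],
  [[0.0183,-0.0085,0.0077],[-0.38,-4.08,-0.92],1],
])

```text
time: 24.9
eef_pos: [0.4658, 0.1983, 0.2553]
orientation: [1.867, 2.062, -0.387]
wrist_force: [0.7, 0.3, -0.1]
opening: 0.0852
grasp_force: 0.0
```

arm_command([
  [[0.0183,-0.0085,0.0077],[-0.38,-4.08,-0.92],1],
  [[0.0183,-0.0085,0.0077],[-0.38,-4.08,-0.92],1],
  [[0.0183,-0.0085,0.0077],[-0.38,-4.08,-0.92],1],
  [[0.0183,-0.0085,0.0077],[-0.38,-4.08,-0.92],1],
  [[0.0183,-0.0085,0.0077],[-0.38,-4.08,-0.92],1],
  [[0,0,0],[0,0,0],1],
  [[0,0,0],[0,0,0],1],
  [[0,0,0],[0,0,0],1],
])

```text
time: 25.57
eef_pos: [0.4184, 0.2465, 0.1737]
orientation: [1.57, 1.892, -0.65]
wrist_force: [0.8, -0.7, 0.9]
opening: 0.0856
grasp_force: 0.0
```

Run:
```python
from mill import *
ps=wpose();c=capture("wrist");print(ps[0],state()["joints"].round(2));print("z",ps[1][:,2])
findmill(ps,c,C["k"],save="pics/w9.png")
m=mill(C["k"],C["yawdeg"],C["target"],.043)
plan([m["pre"],m["grasp"]])
```

```text
[0.41844372 0.24653383 0.17368094] [-0.83  0.68 -0.27  1.71  0.61  1.49 -1.21]
z [ 0.13087876 -0.69479484 -0.70719932]
pred [280. 142.] blob [  2.36 278.31 140.47  20.03   0.93]
knob [0.433  0.1589 0.021 ]
4 x [10.88 -0.24 25.81] mm [-0.01 -0.01 -0.04] deg
4 x [-1.000e-02 -1.000e-02  2.825e+01] mm [ 0. -0.  0.] deg
```

arm_command([
  [[0.0109,-0.0005,0.0255],[0,0,0],1],
  [[0.0109,-0.0005,0.0255],[0,0,0],1],
  [[0.0109,-0.0005,0.0255],[0,0,0],1],
  [[0.0109,-0.0005,0.0255],[0,0,0],1],
  [[0,0,0.025],[0,0,0],1],
  [[0,0,0.025],[0,0,0],1],
  [[0,0,0.025],[0,0,0],1],
  [[0,0,0.025],[0,0,0],1],
  [[0,0,0.013],[0,0,0],1],
  [[0,0,0],[0,0,0],1],
])

```text
time: 26.45
eef_pos: [0.4393, 0.1244, -0.0093]
orientation: [1.573, 1.889, -0.652]
wrist_force: [-0.4, 0.1, -0.3]
opening: 0.0852
grasp_force: 0.0
```

arm_command([
  [[0,0,0],[0,0,0],1],
  [[0,0,0],[0,0,0],1],
  [[0,0,0],[0,0,0],0],
  [[0,0,0],[0,0,0],0],
  [[0,0,0],[0,0,0],0],
  [[0,0,0],[0,0,0],0],
  [[0,0,0],[0,0,0],0],
  [[0,0,0],[0,0,0],0],
])

```text
time: 27.12
eef_pos: [0.4391, 0.1274, -0.0088]
orientation: [1.57, 1.891, -0.649]
wrist_force: [-0.2, 1.9, 6.5]
opening: 0.0394
grasp_force: 59.4
```

Run:
```python
from mill import *
ps=wpose();c=capture("wrist");s=state();print(s["opening"],s["grasp_force"],s["wrist_force"],s["joints"].round(2),ps[0],s["orientation"])
print(cv2.HoughCircles(cv2.cvtColor(c["pixels"],cv2.COLOR_RGB2GRAY),cv2.HOUGH_GRADIENT,1,60,param1=100,param2=20,minRadius=32,maxRadius=55))
L=lift(np.array([0,0,-.042]),100.7,C["target"])
```

```text
0.03955790621727522 59.449419379234314 [-1.39425161  1.57435924  6.57464335] [-0.74  0.91 -0.18  1.93  0.83  1.09 -1.4 ] [ 0.4391383   0.12737435 -0.00876875] [ 1.57038769  1.89147353 -0.64916989]
[[[270.5 285.5  54.4]
  [ 18.5 345.5  47.8]]]
knob [0.4336 0.1566 0.0209]
1 x [-4.24  0.01 -4.24] mm [0. 0. 0.] deg
20 x [-5.3   0.01 -8.07] mm [0.01 4.5  0.  ] deg
8 x [-0.05 24.96  0.59] mm [-0. -0. -0.] deg
1 x [-13.76   0.04  13.78] mm [-0.03 -0.   -0.01] deg
5 x [  0.   0. -24.] mm [ 0. -0. -0.] deg
```

arm_command([
  [[-0.0042,0,-0.0042],[0,0,0],0],
  [[-0.0053,0,-0.0081],[0,4.5,0],0],
  [[-0.0053,0,-0.0081],[0,4.5,0],0],
  [[-0.0053,0,-0.0081],[0,4.5,0],0],
  [[-0.0053,0,-0.0081],[0,4.5,0],0],
  [[-0.0053,0,-0.0081],[0,4.5,0],0],
  [[-0.0053,0,-0.0081],[0,4.5,0],0],
  [[0,0,0],[0,0,0],0],
  [[0,0,0],[0,0,0],0],
])

```text
time: 27.92
eef_pos: [0.4395, 0.1264, 0.0554]
orientation: [1.846, 2.216, -0.29]
wrist_force: [-0.4, 0.7, -3.0]
opening: 0.0394
grasp_force: 60.7
```

Run:
```python
from mill import *
check([1.57,1.8915,-.649],100.7,np.array([0,0,-.042]),C["target"])
```

```text
open 0.0394 gf 60.7 F [-0.4  0.7 -3. ] j [-0.37  0.58 -0.35  2.09  0.69  0.78 -1.06]
axis [-0.164  0.876  0.454] foot [0.4614 0.0087 0.0277]
circle [[[279.5 286.5  45.2]]]
15 x [-4.93  0.02 -7.54] mm [0.01 4.2  0.  ] deg
8 x [-1.000e-02  2.498e+01  6.600e-01] mm [-0.    0.    0.01] deg
1 x [-13.72   0.04  13.76] mm [-0.04  0.01 -0.04] deg
5 x [ -0.   0. -24.] mm [0. 0. 0.] deg
```

arm_command([
  [[-0.0049,0,-0.0075],[0,4.2,0],0],
  [[-0.0049,0,-0.0075],[0,4.2,0],0],
  [[-0.0049,0,-0.0075],[0,4.2,0],0],
  [[-0.0049,0,-0.0075],[0,4.2,0],0],
  [[-0.0049,0,-0.0075],[0,4.2,0],0],
  [[-0.0049,0,-0.0075],[0,4.2,0],0],
  [[-0.0049,0,-0.0075],[0,4.2,0],0],
  [[0,0,0],[0,0,0],0],
  [[0,0,0],[0,0,0],0],
])

```text
time: 28.72
eef_pos: [0.4436, 0.099, 0.1074]
orientation: [-1.913, -2.298, -0.178]
wrist_force: [0.0, 1.3, -2.4]
opening: 0.0391
grasp_force: 60.8
```

Run:
```python
from mill import *
check([1.57,1.8915,-.649],100.7,np.array([0,0,-.042]),C["target"])
```

```text
open 0.0391 gf 60.8 F [ 0.   1.3 -2.4] j [ 0.34  0.5  -0.7   2.09  0.21  0.64 -0.28]
axis [-0.101  0.552  0.828] foot [0.4601 0.009  0.0253]
circle [[[279.5 287.5  45.4]]]
8 x [-5.02 -0.02 -7.67] mm [-0.    4.27 -0.01] deg
9 x [ 0.03 22.31  0.37] mm [-0.  0. -0.] deg
1 x [-13.78  -0.02  13.77] mm [-0.03  0.02 -0.01] deg
5 x [ -0.   0. -24.] mm [-0. -0.  0.] deg
```

arm_command([
  [[-0.005,0,-0.0077],[0,4.27,0],0],
  [[-0.005,0,-0.0077],[0,4.27,0],0],
  [[-0.005,0,-0.0077],[0,4.27,0],0],
  [[-0.005,0,-0.0077],[0,4.27,0],0],
  [[-0.005,0,-0.0077],[0,4.27,0],0],
  [[-0.005,0,-0.0077],[0,4.27,0],0],
  [[-0.005,0,-0.0077],[0,4.27,0],0],
  [[-0.005,0,-0.0077],[0,4.27,0],0],
  [[0,0,0],[0,0,0],0],
  [[0,0,0],[0,0,0],0],
])

```text
time: 29.6
eef_pos: [0.4548, 0.0406, 0.1443]
orientation: [-1.57, -1.892, -0.646]
wrist_force: [0.6, 1.1, -2.2]
opening: 0.0392
grasp_force: 61.0
```

Run:
```python
from mill import *
check([1.57,1.8915,-.649],100.7,np.array([0,0,-.042]),C["target"])
```

```text
open 0.0392 gf 61.0 F [ 0.6  1.1 -2.2] j [ 0.95  0.84 -0.99  1.9  -0.1   0.93  0.33]
axis [0.002 0.001 1.   ] foot [0.4601 0.0113 0.0251]
circle [[[279.5 286.5  45.2]
  [474.5  61.5  43.4]
  [480.5 154.5  35.5]]]
1 x [-0.12 -0.15 -0.19] mm [-0.05  0.1  -0.05] deg
9 x [-0.15 22.28  0.24] mm [-0.  0. -0.] deg
1 x [-13.81   0.03  13.81] mm [-0.  0. -0.] deg
5 x [ -0.  -0. -24.] mm [-0.  0. -0.] deg
```

arm_command([
  [[-0.0002,0.0223,0.0002],[0,0,0],0],
  [[-0.0002,0.0223,0.0002],[0,0,0],0],
  [[-0.0002,0.0223,0.0002],[0,0,0],0],
  [[-0.0002,0.0223,0.0002],[0,0,0],0],
  [[-0.0002,0.0223,0.0002],[0,0,0],0],
  [[-0.0002,0.0223,0.0002],[0,0,0],0],
  [[-0.0002,0.0223,0.0002],[0,0,0],0],
  [[-0.0002,0.0223,0.0002],[0,0,0],0],
  [[-0.0002,0.0223,0.0002],[0,0,0],0],
])

```text
time: 30.4
eef_pos: [0.6528, 0.0797, 0.1434]
orientation: [-1.569, -1.898, -0.645]
wrist_force: [0.0, -0.4, -1.2]
opening: 0.0391
grasp_force: 61.2
```

arm_command([
  [[0,0,0],[0,0,0],0],
  [[0,0,0],[0,0,0],0],
  [[0,0,0],[0,0,0],0],
])

```text
time: 30.65
eef_pos: [0.6515, 0.0785, 0.1431]
orientation: [-1.569, -1.897, -0.646]
wrist_force: [0.6, -0.0, -1.8]
opening: 0.0393
grasp_force: 61.5
```

Run:
```python
from mill import *
check([1.57,1.8915,-.649],100.7,np.array([0,0,-.042]),C["target"])
```

```text
open 0.0393 gf 61.5 F [ 0.6 -0.  -1.8] j [ 0.63  1.01 -0.89  1.4  -0.06  1.12  0.2 ]
axis [-0.001  0.003  1.   ] foot [0.6572 0.049  0.0239]
circle [[[279.5 286.5  45.6]
  [308.5 162.5  33.5]
  [443.5 150.5  40. ]]]
1 x [-0.18  0.03 -0.3 ] mm [0.01 0.16 0.01] deg
1 x [0.61 0.09 1.97] mm [0. 0. 0.] deg
1 x [-13.79   0.02  13.8 ] mm [0. 0. 0.] deg
5 x [ -0.  -0. -24.] mm [0. 0. 0.] deg
```

arm_command([
  [[-0.0026,0,0.0026],[0,0,0],0],
  [[-0.0026,0,0.0026],[0,0,0],0],
  [[-0.0026,0,0.0026],[0,0,0],0],
  [[-0.0026,0,0.0026],[0,0,0],0],
  [[-0.0026,0,0.0026],[0,0,0],0],
  [[0,0,0],[0,0,0],0],
  [[0,0,0],[0,0,0],0],
])

```text
time: 31.28
eef_pos: [0.6523, 0.0763, 0.1244]
orientation: [-1.572, -1.893, -0.649]
wrist_force: [0.2, 0.2, -2.7]
opening: 0.0395
grasp_force: 61.5
```

arm_command([
  [[-0.0008,0,0.0008],[0,0,0],0],
  [[0,0,0],[0,0,0],0],
  [[0,0,0],[0,0,0],0],
  [[0,0,0],[0,0,0],0.7],
  [[0,0,0],[0,0,0],1],
  [[0,0,0],[0,0,0],1],
  [[0,0,0],[0,0,0],1],
  [[0,0,-0.01],[0,0,0],1],
  [[0,0,-0.02],[0,0,0],1],
  [[0,0,-0.025],[0,0,0],1],
])

```text
time: 32.12
eef_pos: [0.659, 0.0382, 0.1629]
orientation: [-1.57, -1.893, -0.648]
wrist_force: [-0.4, 0.1, 0.9]
opening: 0.0852
grasp_force: 0.0
```

arm_command([
  [[0,0,-0.025],[0,0,0],1],
  [[0,0,-0.025],[0,0,0],1],
  [[0,0,-0.025],[0,0,0],1],
  [[0,0,0],[0,0,0],1],
  [[0,0,0],[0,0,0],1],
  [[0,0,0],[0,0,0],1],
])

```text
time: 32.62
eef_pos: [0.669, -0.0136, 0.2154]
orientation: [-1.571, -1.894, -0.649]
wrist_force: [-0.4, 1.1, -1.1]
opening: 0.0857
grasp_force: 0.0
```

```bash
cat > board.py <<'E'
from h import *
SEAT=np.array([.6102,-.2338]);HY=np.radians(-6.64)
def boards(c,show=True):
    im=c["pixels"][:,:,::-1].copy();hsv=cv2.cvtColor(im,cv2.COLOR_BGR2HSV)
    y=cv2.inRange(hsv,(15,0,150),(40,255,255));y[:,:312]=0;y[:,440:]=0;y[:195]=0;y[260:]=0;out=[]
    for ct in cv2.findContours(y,0,2)[0]:
        if cv2.contourArea(ct)<300: continue
        w=np.array([pix2w(c,p[0],.008)[:2] for p in ct]);r=cv2.minAreaRect((w*1000).astype(np.float32))
        (cx,cy),(a,b),t=r; t=t if a>b else t+90; out.append((cx/1000,cy/1000,t,max(a,b),min(a,b)));
    print(np.round(out,3));return out
E
python3 - <<'E'
from board import *
c=capture("wrist");ps=wpose()
for P in ([.657,.05,.152],[.657,.137,.152],[.657,.224,.152]):print("pred",w2wpix(c,ps,P))
print(cv2.HoughCircles(cv2.cvtColor(c["pixels"],cv2.COLOR_RGB2GRAY),cv2.HOUGH_GRADIENT,1,30,param1=100,param2=20,minRadius=14,maxRadius=28))
boards(capture("top"))
print(ps[0],state()["joints"].round(2))
# board 2: grip near trailing (-x) end, tool y az -88.7
y=np.radians(1.26);l=np.array([np.cos(y),np.sin(y)]);g=np.array([.4527,-.4105])-.04*l
Q=frame([0,0,-1],[l[1],-l[0],0])
plan([((.55,-.1,.32),frame([0,0,-1],[.8,-.6,0])),((*g,.15),Q)])
E
```

```text
pred [280.27819473 202.9408085 ]
pred [296.65042439 125.75502111]
pred [308.16665976  71.54270866]
[[[279.5 205.5  25.2]
  [307.5  71.5  17.2]
  [296.5 126.5  20.7]
  [447.5 252.5  18.8]]]
[[  0.428  -0.221  78.747 131.001  52.633]]
[ 0.66884734 -0.01319859  0.21520095] [ 0.7   0.98 -0.89  1.22 -0.07  1.37  0.23]
15 x [-4.24 -7.57 -9.28] mm [-1.25 -2.82  3.  ] deg
13 x [-21.63  16.3   13.09] mm [ 0.01 -0.    3.99] deg
```

All three mills stand, with knobs at (280,205), (297,126) and (308,72). Boards are next. I'll move over them and re-detect.

Run:
```python
from board import *
Q=frame([0,0,-1],[np.cos(np.radians(-11.25)),np.sin(np.radians(-11.25)),0])
plan([((.56,-.1,.30),Q),((.4202,-.2602,.20),Q)],mm=.028)
```

```text
12 x [-3.82 -9.56 -9.42] mm [-0.72 -3.7   1.73] deg
9 x [-20.49 -11.77  11.12] mm [-0.    0.01  0.  ] deg
```

arm_command([
  [[-0.0038,-0.0096,-0.0094],[-0.72,-3.7,1.73],1],
  [[-0.0038,-0.0096,-0.0094],[-0.72,-3.7,1.73],1],
  [[-0.0038,-0.0096,-0.0094],[-0.72,-3.7,1.73],1],
  [[-0.0038,-0.0096,-0.0094],[-0.72,-3.7,1.73],1],
  [[-0.0038,-0.0096,-0.0094],[-0.72,-3.7,1.73],1],
  [[-0.0038,-0.0096,-0.0094],[-0.72,-3.7,1.73],1],
  [[-0.0038,-0.0096,-0.0094],[-0.72,-3.7,1.73],1],
  [[-0.0038,-0.0096,-0.0094],[-0.72,-3.7,1.73],1],
  [[-0.0038,-0.0096,-0.0094],[-0.72,-3.7,1.73],1],
  [[-0.0038,-0.0096,-0.0094],[-0.72,-3.7,1.73],1],
])

```text
time: 33.55
eef_pos: [0.5792, -0.0938, 0.2823]
orientation: [-2.294, -1.998, -0.124]
wrist_force: [0.2, -0.6, 0.4]
opening: 0.0856
grasp_force: 0.0
```

arm_command([
  [[-0.0038,-0.0096,-0.0094],[-0.72,-3.7,1.73],1],
  [[-0.0038,-0.0096,-0.0094],[-0.72,-3.7,1.73],1],
  [[-0.0205,-0.0118,0.0111],[0,0,0],1],
  [[-0.0205,-0.0118,0.0111],[0,0,0],1],
  [[-0.0205,-0.0118,0.0111],[0,0,0],1],
  [[-0.0205,-0.0118,0.0111],[0,0,0],1],
  [[-0.0205,-0.0118,0.0111],[0,0,0],1],
  [[-0.0205,-0.0118,0.0111],[0,0,0],1],
  [[-0.0205,-0.0118,0.0111],[0,0,0],1],
  [[-0.0205,-0.0118,0.0111],[0,0,0],1],
])

```text
time: 34.38
eef_pos: [0.4342, -0.2427, 0.2108]
orientation: [2.428, 1.993, -0.001]
wrist_force: [0.3, -0.2, -0.2]
opening: 0.0856
grasp_force: 0.0
```

arm_command([
  [[-0.0205,-0.0118,0.0111],[0,0,0],0.75],
  [[0,0,0],[0,0,0],0.75],
  [[0,0,0],[0,0,0],0.75],
  [[0,0,0],[0,0,0],0.75],
  [[0,0,0],[0,0,0],0.75],
])

```text
time: 34.8
eef_pos: [0.4205, -0.2595, 0.2008]
orientation: [2.426, 1.993, 0.001]
wrist_force: [0.4, 0.3, 0.0]
opening: 0.064
grasp_force: 0.0
```

```bash
cat >> board.py <<'E'
def wboards(c,ps,z=.008,hi=400):
    """boards seen from the wrist: yellow rim + white paper, as world rectangles"""
    im=c["pixels"];hsv=cv2.cvtColor(im,cv2.COLOR_RGB2HSV)
    y=cv2.inRange(hsv,(20,50,120),(36,255,255));y=cv2.morphologyEx(y,cv2.MORPH_CLOSE,np.ones((5,5)));out=[]
    for ct in cv2.findContours(y,0,2)[0]:
        if cv2.contourArea(ct)<200: continue
        w=np.array([wpix2w(c,ps,p[0],z)[:2] for p in ct]);(cx,cy),(a,b),t=cv2.minAreaRect((w*1000).astype(np.float32));t=t if a>b else t+90
        out.append((cx/1000,cy/1000,t,max(a,b),min(a,b)))
    print("wrist boards",np.round(out,3).tolist());return out
E
python3 - <<'E'
from board import *
boards(capture("top"))
ps=wpose();c=capture("wrist");wboards(c,ps);print(ps[0],ps[1][:,2],state()["joints"].round(2),state()["opening"])
cv2.imwrite("pics/w10.png",c["pixels"][:,:,::-1])
E
```

```text
[[  0.428  -0.221  78.747 131.857  52.934]
 [  0.509  -0.385 118.878 174.621  72.53 ]]
wrist boards [[0.435, -0.39, 1.646, 97.042, 16.075], [0.422, -0.237, 78.942, 88.554, 49.262]]
[ 0.42049524 -0.25959992  0.20086438] [ 0.00148698 -0.00133486 -0.999998  ] [ 0.9   0.37 -0.59  1.92  0.25  0.93 -0.01] 0.06447759200458332
```

View pics/w10.png

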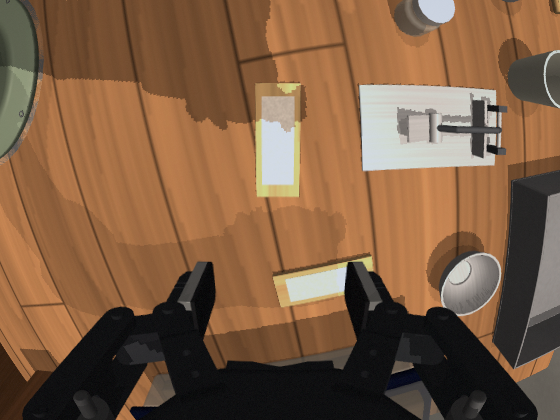

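Board 1 spans (256–300, 84–196). Board 2's visible edge runs from (273,274) to (370,256). The holder plate's corners are near (360,85), (495,92), (498,165) and (362,170). There is no third board.

Run:
```python
from board import *
ps=wpose();c=capture("wrist");f=lambda u,z:wpix2w(c,ps,u,z)[:2]
b1=np.array([f(u,.008) for u in((256,84),(300,83),(300,196),(256,196))]);print("b1",b1.mean(0),np.linalg.norm(b1[0]-b1[3]),np.linalg.norm(b1[0]-b1[1]));d=b1[1]+b1[0]-b1[2]-b1[3];print(np.degrees(np.arctan2(d[1],d[0])))
h=np.array([f(u,.004) for u in((360,85),(495,92),(498,165),(362,170))]);d=h[1]+h[2]-h[0]-h[3];print("holder",h.round(4).tolist(),np.degrees(np.arctan2(d[1],d[0])),np.linalg.norm(d)/2)
d/=np.linalg.norm(d);print("seat",(h[0]+h[3])/2+.085*d, "bar",f((436,128),.012),"lip",f((405,128),.025))
b2=np.array([f(u,.008) for u in((273,274),(370,256))]);d=b2[1]-b2[0];print("b2 edge",b2,np.degrees(np.arctan2(d[1],d[0])),np.linalg.norm(d),f((281,306),.008))
# approach board1
Q=frame([0,0,-1],[np.cos(np.radians(-11.25)),np.sin(np.radians(-11.25)),0])
plan([((.4202,-.2602,.03),Q)])
```

```text
b1 [ 0.42654535 -0.2179461 ] 0.12751176286445404 0.04799104319017631
78.7064263215904
holder [[0.5296, -0.1719], [0.7156, -0.1966], [0.7123, -0.2941], [0.5163, -0.2697]] -7.33352508659745 0.19249865530968205
seat [ 0.60728914 -0.23163776] bar [ 0.61373697 -0.23276111] lip [ 0.56813737 -0.22593954]
b2 edge [[ 0.38760949 -0.3800445 ]
 [ 0.51331293 -0.38072493]] -0.31013822465497204 0.125705281642932 [ 0.38795043 -0.4309373 ]
6 x [-0.04 -0.03 28.46] mm [0.01 0.01 0.  ] deg
```

arm_command([
  [[0,0,0.028],[0,0,0],0.75],
  [[0,0,0.028],[0,0,0],0.75],
  [[0,0,0.028],[0,0,0],0.75],
  [[0,0,0.028],[0,0,0],0.75],
  [[0,0,0.028],[0,0,0],0.75],
  [[0,0,0.028],[0,0,0],0.75],
  [[0,0,0.02],[0,0,0],0.75],
  [[0,0,0.015],[0,0,0],0.75],
  [[0,0,0],[0,0,0],0.75],
  [[0,0,0],[0,0,0],0.75],
])

```text
time: 35.78
eef_pos: [0.42, -0.2601, -0.0025]
orientation: [2.428, 1.993, -0.001]
wrist_force: [0.1, -0.4, -0.2]
opening: 0.0641
grasp_force: 0.0
```

arm_command([
  [[0,0,0.008],[0,0,0],0.75],
  [[0,0,0.005],[0,0,0],0.75],
  [[0,0,0.003],[0,0,0],0.75],
  [[0,0,0],[0,0,0],0.75],
  [[0,0,0],[0,0,0],0.75],
])

```text
time: 36.2
eef_pos: [0.42, -0.2608, -0.0183]
orientation: [2.428, 1.991, -0.0]
wrist_force: [0.2, 0.1, -0.0]
opening: 0.0643
grasp_force: 0.0
```

arm_command([
  [[0,0,0.003],[0,0,0],0.75],
  [[0,0,0.003],[0,0,0],0.75],
  [[0,0,0],[0,0,0],0.75],
  [[0,0,0],[0,0,0],0.75],
])

```text
time: 36.53
eef_pos: [0.4198, -0.2607, -0.0246]
orientation: [2.428, 1.991, -0.0]
wrist_force: [-0.1, 0.1, 0.5]
opening: 0.064
grasp_force: 0.0
```

arm_command([
  [[0,0,0.003],[0,0,0],0.75],
  [[0,0,0.002],[0,0,0],0.75],
  [[0,0,0],[0,0,0],0.75],
  [[0,0,0],[0,0,0],0.75],
])

```text
time: 36.87
eef_pos: [0.4199, -0.2607, -0.0296]
orientation: [2.428, 1.991, -0.0]
wrist_force: [-0.1, 0.0, -0.7]
opening: 0.0641
grasp_force: 0.0
```

arm_command([
  [[0,0,0.002],[0,0,0],0.75],
  [[0,0,0],[0,0,0],0.75],
  [[0,0,0],[0,0,0],0.75],
])

```text
time: 37.12
eef_pos: [0.4199, -0.2607, -0.0315]
orientation: [2.428, 1.991, -0.0]
wrist_force: [-0.6, -0.3, -1.0]
opening: 0.0639
grasp_force: 0.0
```

arm_command([
  [[0,0,0.002],[0,0,0],0.75],
  [[0,0,0],[0,0,0],0.75],
  [[0,0,0],[0,0,0],0.75],
])

```text
time: 37.37
eef_pos: [0.4201, -0.2609, -0.0332]
orientation: [2.428, 1.991, -0.0]
wrist_force: [-0.7, 1.0, 10.8]
opening: 0.064
grasp_force: 5.3
```

arm_command([
  [[0,0,-0.004],[0,0,0],0.75],
  [[0,0,0],[0,0,0],0],
  [[0,0,0],[0,0,0],0],
  [[0,0,0],[0,0,0],0],
  [[0,0,0],[0,0,0],0],
  [[0,0,0],[0,0,0],0],
])

```text
time: 37.87
eef_pos: [0.4201, -0.2609, -0.0288]
orientation: [2.427, 1.991, -0.0]
wrist_force: [-2.8, 1.5, 20.8]
opening: 0.0485
grasp_force: 58.6
```

Run:
```python
from board import *
s=state();print(s["opening"],s["grasp_force"],s["wrist_force"])
ps=wpose();print(ps[0]);w=R.from_euler("z",-85.4,degrees=True).as_matrix()
l=np.array([np.cos(HY),np.sin(HY)]);seat=np.array([.6095,-.233])
# TCP relative to the board centre along the board: from measured yaw line
off=.041
Q=w@ps[1]
for ins in (-.15,-.02,0): print(ins,seat+(ins-off)*l)
zt=ps[0][2]+.0065
a=(*(seat+(-.15-off)*l),zt)
plan([(ps[0]+[0,0,.03],ps[1]),((a[0],a[1],ps[0][2]+.03),Q),(a,Q),((*(seat-off*l),zt),Q)],hand=0,mm=.02,deg=5)
```

```text
0.04846351701862189 58.5563850402832 [-2.84084343  1.54259898 20.755194  ]
[ 0.42012295 -0.26092553 -0.02879883]
-0.15 [ 0.41978117 -0.21091455]
-0.02 [ 0.54890917 -0.22594653]
0 [ 0.56877502 -0.22825914]
2 x [ -0.03   0.03 -15.  ] mm [0. 0. 0.] deg
18 x [ 1.88 -2.41 -0.01] mm [ 0.01 -0.01  4.74] deg
2 x [6.000e-02 1.000e-02 1.177e+01] mm [0.   0.02 0.04] deg
8 x [ 1.875e+01 -1.000e-02 -3.000e-02] mm [ 0.  0. -0.] deg
```

arm_command([
  [[0,0,-0.015],[0,0,0],0],
  [[0,0,-0.015],[0,0,0],0],
  [[0.0019,-0.0024,0],[0,0,4.74],0],
  [[0.0019,-0.0024,0],[0,0,4.74],0],
  [[0.0019,-0.0024,0],[0,0,4.74],0],
  [[0.0019,-0.0024,0],[0,0,4.74],0],
  [[0.0019,-0.0024,0],[0,0,4.74],0],
  [[0.0019,-0.0024,0],[0,0,4.74],0],
  [[0.0019,-0.0024,0],[0,0,4.74],0],
  [[0.0019,-0.0024,0],[0,0,4.74],0],
])

```text
time: 38.7
eef_pos: [0.4101, -0.2386, 0.0005]
orientation: [2.946, 1.088, 0.001]
wrist_force: [-0.2, 0.0, -0.8]
opening: 0.0482
grasp_force: 63.5
```

arm_command([
  [[0.0019,-0.0024,0],[0,0,4.74],0],
  [[0.0019,-0.0024,0],[0,0,4.74],0],
  [[0.0019,-0.0024,0],[0,0,4.74],0],
  [[0.0019,-0.0024,0],[0,0,4.74],0],
  [[0.0019,-0.0024,0],[0,0,4.74],0],
  [[0.0019,-0.0024,0],[0,0,4.74],0],
  [[0.0019,-0.0024,0],[0,0,4.74],0],
  [[0.0019,-0.0024,0],[0,0,4.74],0],
  [[0.0019,-0.0024,0],[0,0,4.74],0],
  [[0.0019,-0.0024,0],[0,0,4.74],0],
])

```text
time: 39.53
eef_pos: [0.4199, -0.2104, 0.0004]
orientation: [3.135, -0.188, 0.001]
wrist_force: [0.2, 0.1, 0.1]
opening: 0.0478
grasp_force: 63.5
```

arm_command([
  [[0,0,0],[0,0,0],0],
  [[0,0,0],[0,0,0],0],
  [[0,0,0],[0,0,0],0],
])

```text
time: 39.78
eef_pos: [0.4197, -0.2107, 0.0005]
orientation: [3.135, -0.177, 0.001]
wrist_force: [-0.0, -0.7, -0.1]
opening: 0.0481
grasp_force: 63.5
```

```bash
cat >> board.py <<'E'
def insert(zt,off,ins0=-.15,ins1=0.,seat=(.6095,-.233),yl=-6.9):
    s=state();print(round(s["opening"],4),round(s["grasp_force"],1),s["wrist_force"].round(1),s["eef_pos"].round(4),s["joints"].round(2))
    y=np.radians(yl);l=np.array([np.cos(y),np.sin(y)]);Q=frame([0,0,-1],[l[1],-l[0],0]);seat=np.array(seat)
    plan([((*(seat+(i-off)*l),zt),Q) for i in (ins0,ins1)],mm=.015)
E
python3 - <<'E'
from board import *
insert(-.021,.0415)
ps=wpose();c=capture("wrist");wboards(c,ps,z=.04);cv2.imwrite("pics/w11.png",c["pixels"][:,:,::-1])
E
```

```text
0.0481 63.5 [-0.  -0.7 -0.1] [ 0.4197 -0.2107  0.0005] [ 0.35  0.63 -0.01  2.14  0.03  0.37 -1.37]
2 x [-0.21 -0.33 10.73] mm [ 0.04 -0.02  0.22] deg
11 x [13.64  0.    0.  ] mm [-0. -0.  0.] deg
wrist boards [[0.46, -0.365, 1.52, 103.432, 29.236], [0.478, -0.216, 174.146, 96.094, 47.739]]
```

arm_command([
  [[0,0,0.0107],[0,0,0.2],0],
  [[0,0,0.0107],[0,0,0.2],0],
  [[0,0,0],[0,0,0],0],
  [[0.0136,0,0],[0,0,0],0],
  [[0.0136,0,0],[0,0,0],0],
  [[0.0136,0,0],[0,0,0],0],
  [[0.0136,0,0],[0,0,0],0],
  [[0.0136,0,0],[0,0,0],0],
  [[0,0,0],[0,0,0],0],
  [[0,0,0],[0,0,0],0],
])

```text
time: 40.67
eef_pos: [0.4868, -0.2187, -0.0215]
orientation: [3.135, -0.192, -0.0]
wrist_force: [-0.5, -0.2, -0.8]
opening: 0.0478
grasp_force: 63.5
```

arm_command([
  [[0.0136,0,0],[0,0,0],0],
  [[0.0136,0,0],[0,0,0],0],
  [[0.0136,0,0],[0,0,0],0],
  [[0.0136,0,0],[0,0,0],0],
  [[0,0,0],[0,0,0],0],
  [[0,0,0],[0,0,0],0],
])

```text
time: 41.17
eef_pos: [0.5404, -0.2255, -0.0212]
orientation: [3.135, -0.192, 0.0]
wrist_force: [-0.0, -0.0, -2.2]
opening: 0.0477
grasp_force: 63.3
```

Run:
```python
from board import *
insert(-.021,.0415)
```

```text
0.0477 63.3 [-0.  -0.  -2.2] [ 0.5404 -0.2255 -0.0212] [ 0.3   0.78 -0.    1.84  0.01  0.52 -1.41]
9 x [-13.56  -0.07  -0.03] mm [ 0.01 -0.   -0.01] deg
11 x [13.64 -0.    0.  ] mm [-0. -0. -0.] deg
```

arm_command([
  [[0.01,0,0],[0,0,0],0],
  [[0.01,0,0],[0,0,0],0],
  [[0.005,0,0],[0,0,0],0],
  [[0,0,0],[0,0,0],0],
  [[0,0,0],[0,0,0],0],
])

```text
time: 41.58
eef_pos: [0.5641, -0.2283, -0.0214]
orientation: [3.135, -0.193, -0.003]
wrist_force: [-4.7, 2.4, -1.3]
opening: 0.0481
grasp_force: 63.3
```

arm_command([
  [[0.003,0,0],[0,0,0],0],
  [[0,0,0],[0,0,0],0],
  [[0,0,0],[0,0,0],0],
])

```text
time: 41.83
eef_pos: [0.5641, -0.2282, -0.0221]
orientation: [-3.135, 0.194, 0.012]
wrist_force: [-18.3, 4.9, -1.0]
opening: 0.0478
grasp_force: 63.4
```

arm_command([
  [[0.003,0,0],[0,0,0],0],
  [[0,0,0],[0,0,0],0],
  [[0,0,0],[0,0,0],0],
])

```text
time: 42.08
eef_pos: [0.564, -0.2281, -0.023]
orientation: [-3.134, 0.194, 0.021]
wrist_force: [-30.7, 7.8, 0.7]
opening: 0.048
grasp_force: 63.5
```

arm_command([
  [[-0.005,0,0.0015],[0,0,0],0],
  [[0,0,0.0015],[0,0,0],0],
  [[0,0,0],[0,0,0],0],
  [[0,0,0],[0,0,0],0],
])

```text
time: 42.42
eef_pos: [0.5641, -0.2285, -0.0245]
orientation: [3.135, -0.193, -0.006]
wrist_force: [-11.1, 2.4, -1.3]
opening: 0.0482
grasp_force: 63.4
```

arm_command([
  [[0,0,0],[0,0,0],0.75],
  [[0,0,0],[0,0,0],0.75],
  [[0,0,0],[0,0,0],0.75],
  [[0,0,-0.01],[0,0,0],0.75],
  [[0,0,-0.025],[0,0,0],0.75],
  [[0,0,-0.025],[0,0,0],0.75],
  [[-0.01,0,-0.03],[0,0,0],0.75],
  [[-0.01,0,-0.03],[0,0,0],0.75],
  [[-0.02,0,-0.03],[0,0,0],0.75],
  [[-0.02,0,-0.03],[0,0,0],0.75],
])

```text
time: 43.25
eef_pos: [0.5069, -0.221, 0.1583]
orientation: [3.134, -0.192, 0.003]
wrist_force: [1.0, -0.6, 0.3]
opening: 0.0639
grasp_force: 0.0
```

arm_command([
  [[-0.03,0,-0.01],[0,0,0],0.75],
  [[-0.03,0,0],[0,0,0],0.75],
  [[-0.02,0,0],[0,0,0],0.75],
  [[0,0,0],[0,0,0],0.75],
  [[0,0,0],[0,0,0],0.75],
  [[0,0,0],[0,0,0],0.75],
])

```text
time: 43.75
eef_pos: [0.4289, -0.2115, 0.1668]
orientation: [3.134, -0.192, 0.004]
wrist_force: [0.5, -0.7, -0.7]
opening: 0.0638
grasp_force: 0.0
```

Run:
```python
from board import *
ps=wpose();c=capture("wrist");wboards(c,ps,z=.012);wboards(c,ps,z=.008);cv2.imwrite("pics/w12.png",c["pixels"][:,:,::-1]);print(ps[0])
boards(capture("top"))
```

```text
wrist boards [[0.452, -0.404, 1.294, 127.667, 48.651], [0.58, -0.23, 173.743, 76.489, 48.874]]
wrist boards [[0.451, -0.407, 1.294, 129.241, 49.251], [0.581, -0.23, 173.743, 77.432, 49.476]]
[ 0.42889912 -0.21150486  0.16681375]
[]
```

View pics/w12.png

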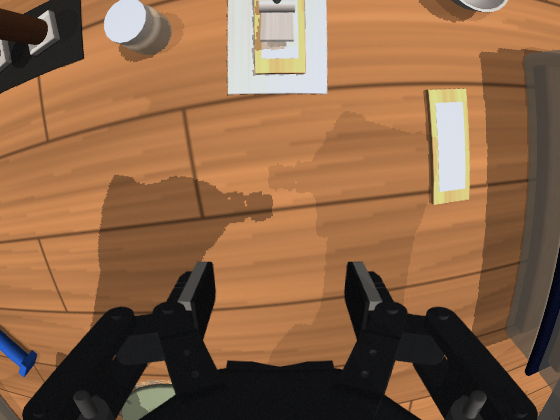

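Board 1 is in, pressed under the arm: its trailing end at row 73 is about 20 mm ahead of the plate's front at row 93. Board 2 lies at (430–468, 90–203) and hasn't moved. I'll go for it now.

Run:
```python
from board import *
y=np.radians(1.3);l=np.array([np.cos(y),np.sin(y)]);g=np.array([.452,-.408])-.0415*l;Q=frame([0,0,-1],[l[1],-l[0],0])
plan([((*g,.12),Q),((*g,-.0285),Q)],mm=.025)
```

```text
9 x [-0.77 22.05  5.16] mm [ 0.01 -0.01 -0.92] deg
6 x [ 0.   -0.   24.74] mm [-0. -0. -0.] deg
```

arm_command([
  [[-0.0008,0.022,0.0052],[0,0,-0.92],0.75],
  [[-0.0008,0.022,0.0052],[0,0,-0.92],0.75],
  [[-0.0008,0.022,0.0052],[0,0,-0.92],0.75],
  [[-0.0008,0.022,0.0052],[0,0,-0.92],0.75],
  [[-0.0008,0.022,0.0052],[0,0,-0.92],0.75],
  [[-0.0008,0.022,0.0052],[0,0,-0.92],0.75],
  [[-0.0008,0.022,0.0052],[0,0,-0.92],0.75],
  [[-0.0008,0.022,0.0052],[0,0,-0.92],0.75],
  [[-0.0008,0.022,0.0052],[0,0,-0.92],0.75],
  [[0,0,0],[0,0,0],0.75],
])

```text
time: 44.68
eef_pos: [0.4084, -0.4124, 0.1182]
orientation: [3.139, 0.031, -0.001]
wrist_force: [-0.9, 0.8, -0.1]
opening: 0.0641
grasp_force: 0.0
```

arm_command([
  [[0,0,0],[0,0,0],0.75],
  [[0,0,0],[0,0,0],0.75],
])

```text
time: 44.85
eef_pos: [0.4097, -0.408, 0.1192]
orientation: [3.141, 0.035, 0.001]
wrist_force: [0.8, 0.5, -0.0]
opening: 0.0642
grasp_force: 0.0
```

Run:
```python
from board import *
ps=wpose();c=capture("wrist");b=wboards(c,ps);print(ps[0])
y=np.radians(1.3);l=np.array([np.cos(y),np.sin(y)]);g=np.array([.452,-.408])-.0415*l;Q=frame([0,0,-1],[l[1],-l[0],0])
plan([((*g,-.0285),Q)],mm=.025)
```

```text
wrist boards [[0.452, -0.407, 1.137, 128.585, 49.526], [0.572, -0.227, 174.085, 58.577, 49.923]]
[ 0.40973064 -0.40799415  0.11916162]
6 x [ 0.09  0.19 24.65] mm [ 0.01 -0.01 -0.  ] deg
```

arm_command([
  [[0,0,0.025],[0,0,0],0.75],
  [[0,0,0.025],[0,0,0],0.75],
  [[0,0,0.025],[0,0,0],0.75],
  [[0,0,0.025],[0,0,0],0.75],
  [[0,0,0.02],[0,0,0],0.75],
  [[0,0,0.015],[0,0,0],0.75],
  [[0,0,0.008],[0,0,0],0.75],
  [[0,0,0.004],[0,0,0],0.75],
  [[0,0,0],[0,0,0],0.75],
  [[0,0,0],[0,0,0],0.75],
])

```text
time: 45.73
eef_pos: [0.41, -0.4088, -0.0266]
orientation: [3.139, 0.035, 0.002]
wrist_force: [0.4, 0.3, -0.1]
opening: 0.0641
grasp_force: 0.0
```

arm_command([
  [[0,0,0],[0,0,0],0],
  [[0,0,0],[0,0,0],0],
  [[0,0,0],[0,0,0],0],
  [[0,0,0],[0,0,0],0],
  [[0,0,0],[0,0,0],0],
  [[0,0,0],[0,0,0],0],
])

```text
time: 46.23
eef_pos: [0.41, -0.4091, -0.026]
orientation: [3.139, 0.034, 0.003]
wrist_force: [-1.9, 3.3, 13.3]
opening: 0.0475
grasp_force: 59.5
```

Run:
```python
from board import *
s=state();p,M=wpose();y=np.radians(-6.9);l=np.array([np.cos(y),np.sin(y)]);Q=frame([0,0,-1],[l[1],-l[0],0])
a=np.array([.6055,-.2335])-(.15+.042)*l
plan([(p+[0,0,.045],M),((*a,p[2]+.045),Q)],mm=.022)
```

```text
3 x [  0.03   0.04 -15.  ] mm [0. 0. 0.] deg
10 x [ -0.35 -19.89  -0.03] mm [ 0.01 -0.01  0.82] deg
```

arm_command([
  [[0,0,-0.015],[0,0,0],0],
  [[0,0,-0.015],[0,0,0],0],
  [[0,0,-0.015],[0,0,0],0],
  [[-0.0004,-0.0199,0],[0,0,0.82],0],
  [[-0.0004,-0.0199,0],[0,0,0.82],0],
  [[-0.0004,-0.0199,0],[0,0,0.82],0],
  [[-0.0004,-0.0199,0],[0,0,0.82],0],
  [[-0.0004,-0.0199,0],[0,0,0.82],0],
  [[-0.0004,-0.0199,0],[0,0,0.82],0],
  [[-0.0004,-0.0199,0],[0,0,0.82],0],
])

```text
time: 47.07
eef_pos: [0.4098, -0.2687, 0.0181]
orientation: [3.137, -0.124, 0.003]
wrist_force: [0.8, 0.4, -0.2]
opening: 0.0475
grasp_force: 62.1
```

arm_command([
  [[-0.0004,-0.0199,0],[0,0,0.82],0],
  [[-0.0004,-0.0199,0],[0,0,0.82],0],
  [[-0.0004,-0.0199,0],[0,0,0.82],0],
  [[0,0,0],[0,0,0],0],
  [[0,0,0],[0,0,0],0],
  [[0,0,0],[0,0,0],0],
  [[0,0,0],[0,0,0],0],
])

```text
time: 47.65
eef_pos: [0.414, -0.2108, 0.0176]
orientation: [3.134, -0.192, 0.002]
wrist_force: [-0.5, 0.8, -0.1]
opening: 0.0472
grasp_force: 62.1
```

Run:
```python
from board import *
insert(-.010,.042,seat=(.6055,-.2335))
ps=wpose();c=capture("wrist");wboards(c,ps,z=.05)
```

```text
0.0472 62.1 [-0.5  0.8 -0.1] [ 0.414  -0.2108  0.0176] [ 0.3   0.59  0.06  2.15 -0.08  0.4  -1.27]
2 x [ 0.42 -0.23 13.79] mm [ 0.05 -0.05 -0.05] deg
10 x [15.  0. -0.] mm [-0.  0.  0.] deg
wrist boards [[0.47, -0.217, 172.976, 99.319, 49.188], [0.535, -0.225, 82.919, 38.433, 8.247]]
```

arm_command([
  [[0.0004,-0.0002,0.0138],[0,0,0],0],
  [[0.0004,-0.0002,0.0138],[0,0,0],0],
  [[0,0,0],[0,0,0],0],
  [[0.015,0,0],[0,0,0],0],
  [[0.015,0,0],[0,0,0],0],
  [[0.015,0,0],[0,0,0],0],
  [[0.015,0,0],[0,0,0],0],
  [[0,0,0],[0,0,0],0],
  [[0,0,0],[0,0,0],0],
])

```text
time: 48.45
eef_pos: [0.4745, -0.2172, -0.0099]
orientation: [3.134, -0.191, 0.002]
wrist_force: [-0.7, 0.4, 0.0]
opening: 0.0475
grasp_force: 62.1
```

arm_command([
  [[0.01,0,0],[0,0,0],0],
  [[0.01,0,0],[0,0,0],0],
  [[0.01,0,0],[0,0,0],0],
  [[0.01,0,0],[0,0,0],0],
  [[0,0,0],[0,0,0],0],
  [[0,0,0],[0,0,0],0],
])

```text
time: 48.95
eef_pos: [0.5144, -0.2217, -0.0103]
orientation: [3.134, -0.19, 0.002]
wrist_force: [0.3, 0.1, -2.4]
opening: 0.0473
grasp_force: 61.9
```

arm_command([
  [[0.01,0,0],[0,0,0],0],
  [[0.01,0,0],[0,0,0],0],
  [[0.01,0,0],[0,0,0],0],
  [[0.01,0,0],[0,0,0],0],
  [[0,0,0],[0,0,0],0],
  [[0,0,0],[0,0,0],0],
])

```text
time: 49.45
eef_pos: [0.5533, -0.2264, -0.0103]
orientation: [3.135, -0.19, 0.001]
wrist_force: [0.4, 0.6, -1.7]
opening: 0.0476
grasp_force: 62.0
```

arm_command([
  [[0.007,0,0],[0,0,0],0],
  [[0,0,0],[0,0,0],0],
  [[0,0,0],[0,0,0],0],
])

```text
time: 49.7
eef_pos: [0.5608, -0.2274, -0.0101]
orientation: [3.134, -0.19, 0.002]
wrist_force: [1.0, 0.1, -2.1]
opening: 0.0474
grasp_force: 62.0
```

arm_command([
  [[0.003,0,0],[0,0,0],0],
  [[0,0,0],[0,0,0],0],
  [[0,0,0],[0,0,0],0],
])

```text
time: 49.95
eef_pos: [0.5638, -0.2277, -0.0101]
orientation: [3.134, -0.19, 0.002]
wrist_force: [-0.0, -0.2, -1.7]
opening: 0.0471
grasp_force: 62.0
```

arm_command([
  [[0.003,0,0],[0,0,0],0],
  [[0,0,0],[0,0,0],0],
  [[0,0,0],[0,0,0],0],
])

```text
time: 50.2
eef_pos: [0.5659, -0.2279, -0.0105]
orientation: [3.135, -0.19, -0.001]
wrist_force: [-6.2, 1.3, -2.8]
opening: 0.0478
grasp_force: 62.1
```

Stop met. I'll ease down, release and withdraw clear.

arm_command([
  [[-0.001,0,0.0015],[0,0,0],0],
  [[0,0,0.001],[0,0,0],0],
  [[0,0,0],[0,0,0],0.6],
  [[0,0,0],[0,0,0],0.75],
  [[0,0,0],[0,0,0],0.75],
  [[0,0,0],[0,0,0],0.75],
  [[0,0,-0.01],[0,0,0],0.75],
  [[0,0,-0.025],[0,0,0],0.75],
  [[0,0,-0.025],[0,0,0],0.75],
  [[-0.01,0,-0.03],[0,0,0],0.75],
])

```text
time: 51.03
eef_pos: [0.5564, -0.2263, 0.0784]
orientation: [3.135, -0.189, 0.002]
wrist_force: [0.1, 0.4, 0.2]
opening: 0.0641
grasp_force: 0.0
```

arm_command([
  [[-0.02,0,-0.03],[0,0,0],0.75],
  [[-0.03,0,-0.03],[0,0,0],0.75],
  [[-0.03,0,-0.02],[0,0,0],0.75],
  [[-0.03,0,0],[0,0,0],0.75],
  [[-0.02,0,0],[0,0,0],0.75],
  [[0,0,0],[0,0,0],0.75],
  [[0,0,0],[0,0,0],0.75],
  [[0,0,0],[0,0,0],0.75],
])

```text
time: 51.7
eef_pos: [0.4279, -0.211, 0.1573]
orientation: [3.134, -0.19, 0.004]
wrist_force: [0.9, -0.5, -0.3]
opening: 0.0637
grasp_force: 0.0
```

Run:
```python
from board import *
ps=wpose();c=capture("wrist");wboards(c,ps,z=.020);print(ps[0])
f=lambda u,z:wpix2w(c,ps,u,z)[:2]
# top view: board rim + mills' knobs
t=capture("top");im=t["pixels"];hsv=cv2.cvtColor(im,cv2.COLOR_RGB2HSV)
y=cv2.inRange(hsv,(20,50,120),(36,255,255));y[:125]=0;y[250:]=0;y[:,:310]=0;y[:,430:]=0
for ct in cv2.findContours(y,0,2)[0]:
    if cv2.contourArea(ct)>60:
        w=np.array([pix2w(t,p[0],.02)[:2] for p in ct]);print("top",cv2.minAreaRect((w*1000).astype(np.float32)))
for P in([.657,.05,.152],[.657,.137,.152],[.657,.224,.152]):
    Rm=R.from_rotvec(t["attitude"]).as_matrix();q=Rm.T@(np.array(P)-t["origin"]);u=t["intrinsics"]@q;print("pred",u[:2]/u[2])
print(cv2.HoughCircles(cv2.cvtColor(im,cv2.COLOR_RGB2GRAY)[100:180,170:300],cv2.HOUGH_GRADIENT,1,15,param1=100,param2=10,minRadius=5,maxRadius=9)[0]+[170,100,0])
```

```text
wrist boards [[0.577, -0.229, 172.889, 69.989, 49.005]]
[ 0.42789634 -0.21095437  0.15730664]
top ((488.86590576171875, -389.9046630859375), (30.865123748779297, 136.12376403808594), 75.84537506103516)
top ((483.1109924316406, -298.3230895996094), (141.95989990234375, 234.65528869628906), 79.44523620605469)
pred [253.91263639 141.93862576]
pred [223.90130491 141.30781706]
pred [193.84270641 140.67601484]
[[286.5        111.5          8.39999962]
 [187.5        155.5          7.30000019]
 [194.5        139.5          7.30000019]
 [229.5        151.5          7.30000019]
 [256.5        151.5          8.39999962]]
```

Run:
```python
from board import *
for n in("scene","top"):
    t=capture(n);im=t["pixels"];hsv=cv2.cvtColor(im,cv2.COLOR_RGB2HSV);Rm=R.from_rotvec(t["attitude"]).as_matrix()
    pr=lambda P:(lambda u:u[:2]/u[2])(t["intrinsics"]@(Rm.T@(np.array(P)-t["origin"])))
    g=cv2.inRange(hsv,(0,0,95),(179,75,255));_,lab,st,ce=cv2.connectedComponentsWithStats(g)
    for y in(.05,.137,.224):
        for z in(.152,.01):
            q=pr([.657,y,z]);i=min(range(1,len(st)),key=lambda i:np.hypot(*(ce[i]-q))+(1e3 if st[i,4]<15 else 0));print(n,y,z,q.round(1),ce[i].round(1),st[i])
```

```text
scene 0.05 0.152 [284.2 207. ] [282.2 204. ] [274 198  18  13 172]
scene 0.05 0.01 [282.4 253.1] [280. 254.] [273 246  17  12  83]
scene 0.137 0.152 [321.7 212.7] [320.3 209.8] [312 203  18  14 178]
scene 0.137 0.01 [316.7 259.1] [314.5 260.4] [308 252  17  13  80]
scene 0.224 0.152 [360.5 218.6] [361.1 215.4] [352 209  19  14 184]
scene 0.224 0.01 [352.1 265.3] [351.5 266.3] [343 258  19  14  90]
top 0.05 0.152 [253.9 141.9] [256.2 145.6] [249 134  16  27 231]
top 0.05 0.01 [255.  154.1] [256.2 145.6] [249 134  16  27 231]
top 0.137 0.152 [223.9 141.3] [227.  145.1] [219 134  18  27 236]
top 0.137 0.01 [227.6 153.5] [227.  145.1] [219 134  18  27 236]
top 0.224 0.152 [193.8 140.7] [194.2 140.3] [188 134  14  14 156]
top 0.224 0.01 [200.1 153. ] [201.5 154.8] [193 147  16  14  84]
```

All three mills show a knob above a foot at the predicted spots, both boards are seated, and the robot is clear of everything. Handing in.

```bash
python3 -c "
from workcell import sign_off
print(sign_off())"
```

```text
the job is handed in; nothing more can be done
None
```

I handed the job in at about 52 s of robot time: all three mills stand upright on the mat, both boards are piled under the arm against the back stop, and I kept clear of the jar, cup, bowl and can; no verdict came back.

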